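# Free the mandrel from under the balancing cones

### The arm

A 6-joint arm with a two-finger parallel gripper is mounted at the origin on the work surface. World frame = base frame: x ahead of the robot, y to its left, z up, the work surface at z = 0. Lengths are in m, angles in degrees, forces in N, time in s.
With the tool pointing down it reaches from about 0.225 to 0.725 m from the base axis. Payload 3.1 kg.
Tool frame: the origin (TCP) lies between the finger pads; the fingertips stand 14 mm ahead of it and the grasp point (between the pads) lies 5 mm behind it; z points along the fingers, y is the direction in which the jaws open and shut (so a half turn about z gives the same grasp; the last joint's range is limited). The gripper opens to 85 mm and grips with 20 to 120 N. Pads are 22 mm wide; open, the fingers measure 114 mm over their backs; the gripper's body (76 mm by 85 mm) begins 54 mm behind the grasp point. The pads swing forward as they close: fully open they stand 13 mm farther back than shut.
Start: joints at [65.443, 2.75, 5.684, 92.934, 0, 82.678], TCP at [0.156, 0.501, 0.245] pointing down, gripper open.
Joint ranges: [-166.93, 166.93], [-56.73, 111.36], [-69.38, 81.34], [-121.58, 131.49], [-85.45, 84.26], [-180, 180]. Speed limits (degrees/s): [159.86, 159.86, 180, 180, 180, 180].

### API

Orientations are given as [roll, pitch, yaw] about the fixed x, y, z axes, in that order (R = Rz(yaw) Ry(pitch) Rx(roll)).
In Python, from station import env gives the robot as it stands. The module is installed in compiled form; this text tells all that it offers.
- The arm moves only by the shell command python3 -m crank 'ROWS' [FORCE]. ROWS is JSON, a list of rows, each an object of numbers: "dx", "dy", "dz": the shift along the world's x, y, z in m; "rx", "ry", "rz": the turn, a rotation vector about the world's x, y, z in degrees; "jaw": the finger opening in m, from 0 to 0.0854. A call has 1 to 10 rows; each row is the pose to reach, as a shift and turn from the pose commanded when the call began; what a row does not reach only later rows make up. A row lasts 1/10 s, in which the tool goes at most 50 mm and 8.59 degrees, less where a joint would pass 70% of its speed; a pose out of reach is approached as far as the arm can. A call with a gripper value outside its range is refused whole. The fingers move at their own pace and stop on an object; FORCE is the grip in N (left out, the last holds). Time passes only in rows, so rows that repeat a pose let the fingers close. It gives the time, the measured TCP pose, the force and the opening at its end, in the units of the state.
- env.get_state(): the state, without advancing time (a new reading comes with each control period).
- env.read_camera(name): name is "side" or "top" or "wrist"; returns a dict with "image" (384x512x3 uint8, red, green, blue), "fov_y" (degrees; the focal length in pixels is half the picture's height over the tangent of half this angle, whatever the lens; pixels are square), "cx", "cy" (the principal point, pixels), "rvec" (rotation vector, rad) and "tvec" (3), from world to camera coordinates, as OpenCV has them. Camera axes: x right, y down, z forward; pixel columns grow to the right and rows downward; lengths in m; the calibration is good to about 2 mm. The wrist camera is an equidistant fisheye: a pixel r from the principal point sees the ray r / f radians off the axis. A picture is of the moment at which its call begins. There is no depth.
- env.sign_off(): hands the job in, once; it reports no verdict.
The state is a dict: "time": time; "q": joint angles; "joint_velocities": joint speeds; "effort": joint torques, N m; "eef_pos": TCP position; "eef_rot": TCP orientation; "wrist_force": force on the tool from outside, world axes, zero at the start; "moment": the same for the moment, N m; "finger_gap": finger opening in m.
Only numpy, scipy, OpenCV 4.12 (cv2) and the standard library are available. Lean on these libraries where they do the work, as an engineer would, in place of code of your own. Each camera call takes 0.05 s, during which the arm holds its last target.

### The job

Two of the five balancing cones stand over the channel of the black stand and lock the mandrel in: set these two upright in the side tray, both before you move the mandrel. Then lift the mandrel out and lay it in the two V supports, centred between them, and after that put the two cones back, each upright on the very place of the stand where it stood at the start. Do not topple any cone, and leave the three cones on the ledge standing where they are.

Things in the scene. Friction and masses are not known exactly. Their poses are not given: they have to be found in the camera images.
- stand: Fixed black stand, 220x230 mm. Origin: worktop level, under the middle of its channel (24 mm wide, along own y). Flat tops 48 mm up: two cones bridge the channel at x 0, y -69 and +69 mm; three stand on a ledge at x +135, y -74, 0, +74. Between the two, a cross-slot along x (y -28 to 28, x to +98, down to the 6 mm base) gives fingers room beside the mandrel's middle.
- mandrel_mid (a point): Polished stainless mandrel, a round bar 20 mm in diameter (ends 14 mm), 200 mm long, about 0.45 kg, lying in the stand's channel under the two cones, which stop it being lifted; its axis is then 34 mm above the worktop. The point is its middle, on its axis; own y runs along the bar.
- tray: Side tray, fixed grey plastic, open, 210 (own x) x 120 (own y) mm, wall 5 mm thick, rim 18 mm high. Origin: centre of the underside; its floor is 5 mm above the worktop. Two cones fit in it side by side along its x, at x=-50 and +50 mm. It lies left or right of the stand.
- cradle_seat (a point): Seat of the balancing supports: fixed grey base 80x180x12 mm with two aluminium V supports 120 mm apart along own y, each 16 mm thick, V open upward at 90 degrees, mouth 64 mm wide. The point, 70 mm above the worktop and half-way between the Vs, is where the mandrel's middle lies when it rests in both, along own y (either way round). On the other side from the tray.
- cone_plain_mid (a point): Loose ground-steel balancing cone, a plain straight-sided cone; base diameter 54 mm, height 88 mm, 0.25 to 0.45 kg. The top 38 mm is a straight cylindrical spigot of diameter 22 mm to grip. The point is on its axis, half-way up, 44 mm above its flat underside; its z axis points up. Stands on one of the stand's five stations.
- cone_squat_mid (a point): Loose ground-steel balancing cone, a wide, low straight-sided cone, the lowest; base diameter 68 mm, height 72 mm, 0.25 to 0.45 kg. The top 38 mm is a straight cylindrical spigot of diameter 22 mm to grip. The point is on its axis, half-way up, 36 mm above its flat underside; its z axis points up. Stands on one of the stand's five stations.
- cone_stepped_mid (a point): Loose ground-steel balancing cone, three cylindrical steps of diameter 58, 40 and 28; base diameter 58 mm, height 82 mm, 0.25 to 0.45 kg. The top 38 mm is a straight cylindrical spigot of diameter 22 mm to grip. The point is on its axis, half-way up, 41 mm above its flat underside; its z axis points up. Stands on one of the stand's five stations.
- cone_domed_mid (a point): Loose ground-steel balancing cone, a rounded dome; base diameter 62 mm, height 78 mm, 0.25 to 0.45 kg. The top 38 mm is a straight cylindrical spigot of diameter 22 mm to grip. The point is on its axis, half-way up, 39 mm above its flat underside; its z axis points up. Stands on one of the stand's five stations.
- cone_disc_mid (a point): Loose ground-steel balancing cone, a flat disc 10 mm thick under a straight 28 mm shaft, without taper; base diameter 68 mm, height 80 mm, 0.25 to 0.45 kg. The top 38 mm is a straight cylindrical spigot of diameter 22 mm to grip. The point is on its axis, half-way up, 40 mm above its flat underside; its z axis points up. Stands on one of the stand's five stations.
Mind the look-alikes: they are no part of the job. Leave any red look-alike of the part that bears cradle_seat alone.

How it is judged:
By the outcome, as a careful person would: the job done as asked, in the order asked, and still so for the second after the job is handed in, with the robot touching nothing.
It also fails if it takes over 112 s, if anything falls off the work surface, if the arm or the gripper's body presses on something with over 40 N, if the wrist force passes 120 N, or if a joint passes its speed limit or range.

## Working session

There is one attempt and no reset: what is moved stays moved. The work goes in short steps, Python scripts to look and compute and a shell command to move; the robot and the scene stay as the last step left them, time stands still between calls to the robot, and variables do not carry over. Pictures are saved under pics/ and viewed, and the job is handed in when it is done.

```bash
mkdir -p pics
cat > h.py <<'E'
import numpy as np, cv2
from station import env
def cam(n): return env.read_camera(n)
def KRt(c):
    h,w=c['image'].shape[:2]; f=h/2/np.tan(np.radians(c['fov_y'])/2)
    K=np.array([[f,0,c['cx']],[0,f,c['cy']],[0,0,1.]]);R=cv2.Rodrigues(np.array(c['rvec'],float))[0]
    return K,R,np.array(c['tvec'],float).ravel()
def ray(c,u,v,fish=False):
    K,R,t=KRt(c); x=(u-K[0,2])/K[0,0]; y=(v-K[1,2])/K[0,0]
    if fish:
        r=np.hypot(x,y); s=np.sin(r)/r if r>1e-9 else 1; d=np.array([x*s,y*s,np.cos(r)])
    else: d=np.array([x,y,1])
    return -R.T@t, R.T@d
def onplane(c,u,v,z,fish=False):
    o,d=ray(c,u,v,fish); return o+d*(z-o[2])/d[2]
def proj(c,P,fish=False):
    K,R,t=KRt(c); p=R@np.array(P,float)+t
    if fish:
        a=np.arctan2(np.hypot(p[0],p[1]),p[2]); n=np.hypot(p[0],p[1])+1e-12; return K[0,0]*a*p[0]/n+K[0,2],K[0,0]*a*p[1]/n+K[1,2]
    return K[0,0]*p[0]/p[2]+K[0,2],K[1,1]*p[1]/p[2]+K[1,2]
def save(c,name,crop=None,s=1):
    im=c['image'][...,::-1]
    if crop: x0,y0,x1,y1=crop; im=im[y0:y1,x0:x1]
    im=cv2.resize(im,None,fx=s,fy=s,interpolation=cv2.INTER_CUBIC); cv2.imwrite('pics/'+name,im)
E
python3 - <<'E'
from h import *
import pickle
for n in ('side','top','wrist'):
    c=cam(n); save(c,n+'0.png',s=1.5); pickle.dump(c,open(n+'0.pkl','wb'))
    K,R,t=KRt(c); print(n,K[0,0],-R.T@t,R[2])
print(env.get_state())
E
```

```text
side 456.4365200181996 [ 0.14713165 -0.72040851  1.08052276] [ 0.26689485  0.55701565 -0.78644816]
top 393.39245683754547 [ 0.33138227 -0.01286188  1.07561321] [ 0.16078703  0.03419858 -0.98639647]
wrist 297.3186396354542 [0.09050465 0.52183267 0.37312036] [ 0.25652955 -0.08242943 -0.96301505]
{'time': 0.15, 'q': array([6.54417020e+01, 2.78438904e+00, 5.61355129e+00, 9.29339746e+01,
       7.26301845e-04, 8.26800025e+01]), 'joint_velocities': array([-0.00847782, -0.21349793,  0.29217195, -0.0981395 , -0.01872875,
       -0.04121777]), 'effort': array([ 1.60377873e-03, -3.39258456e+01,  3.20424128e+01,  1.53336773e-02,
       -1.11275658e-04, -1.28031994e-05]), 'eef_pos': array([0.15538357, 0.50101478, 0.24438629]), 'eef_rot': array([-1.79896134e+02, -1.40746008e-02,  1.62761686e+02]), 'wrist_force': array([ 0.86706154, -0.03192078,  0.18368281]), 'moment': array([0.00814425, 0.06620503, 0.02289845]), 'finger_gap': 0.0854817114336086}
```

View pics/top0.png

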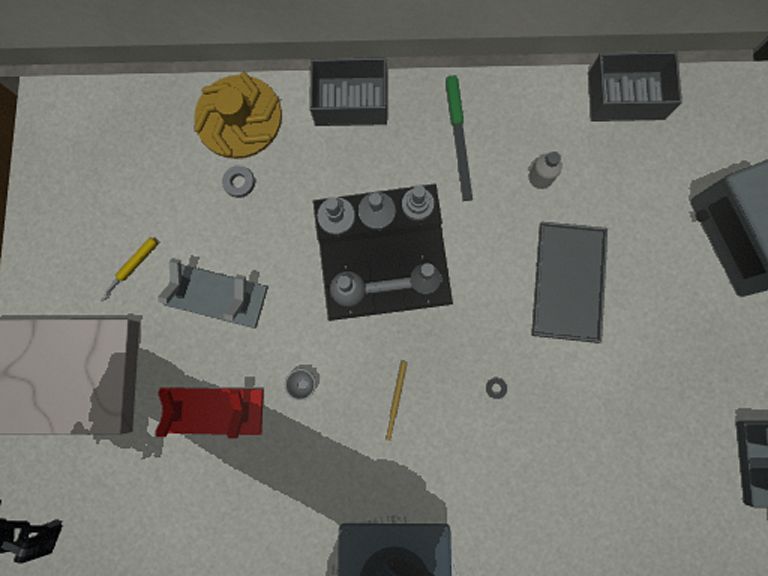

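View pics/side0.png

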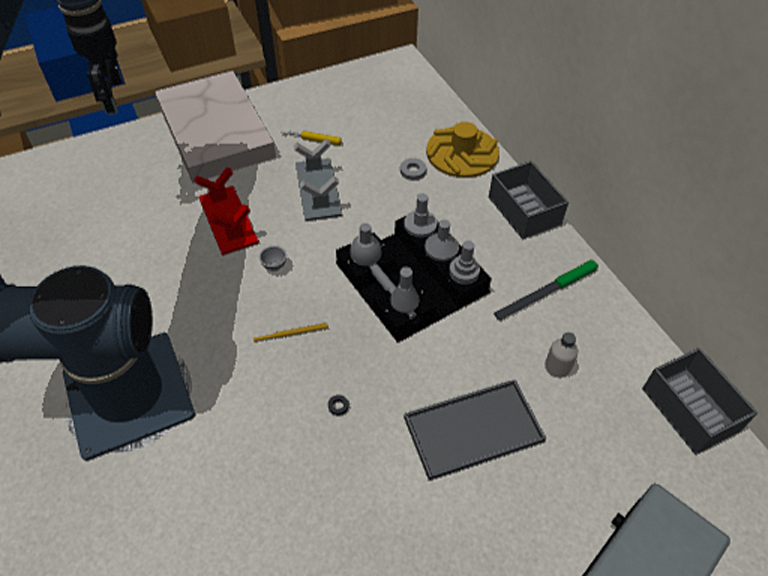

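View pics/wrist0.png

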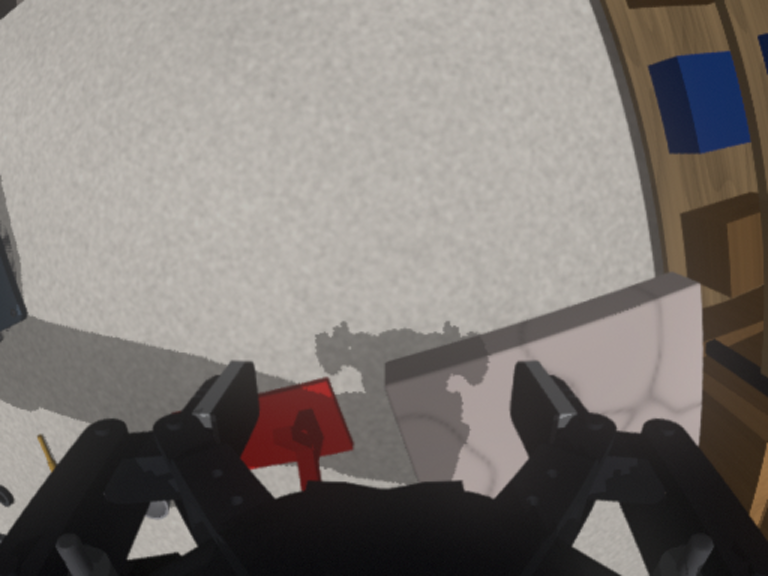

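The top view shows the stand at about (385,250) in the 1.5x picture, with two cones on the channel at (346,287) and (426,278). The grey cradle is at (215,297), the red look-alike at (210,410) and the tray at (570,282). I'll enlarge crops of these.

Run:
```python
from h import *
import pickle
c=pickle.load(open('top0.pkl','rb')); save(c,'t_stand.png',(195,110,315,220),6); save(c,'t_crad.png',(95,160,190,300),4); save(c,'t_tray.png',(345,140,415,235),5)
c=pickle.load(open('side0.pkl','rb')); save(c,'s_stand.png',(215,115,335,235),5)
```

```text
(no output)
```

View pics/t_stand.png

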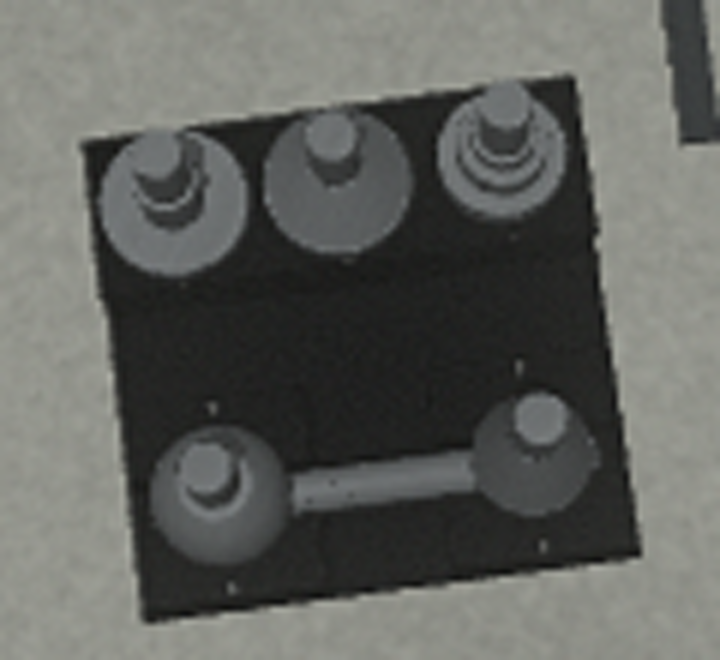

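View pics/t_crad.png

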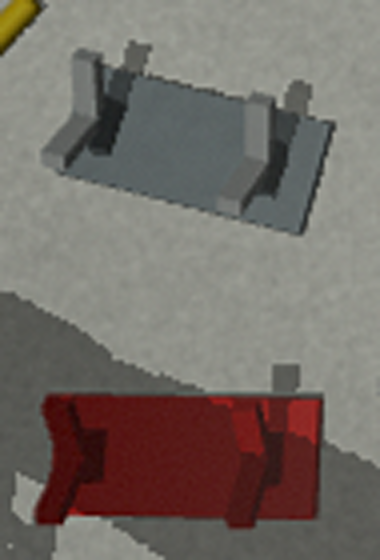

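View pics/t_tray.png

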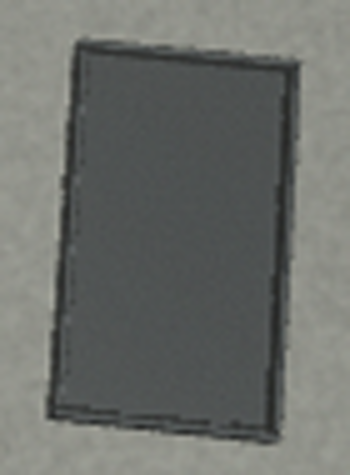

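View pics/s_stand.png

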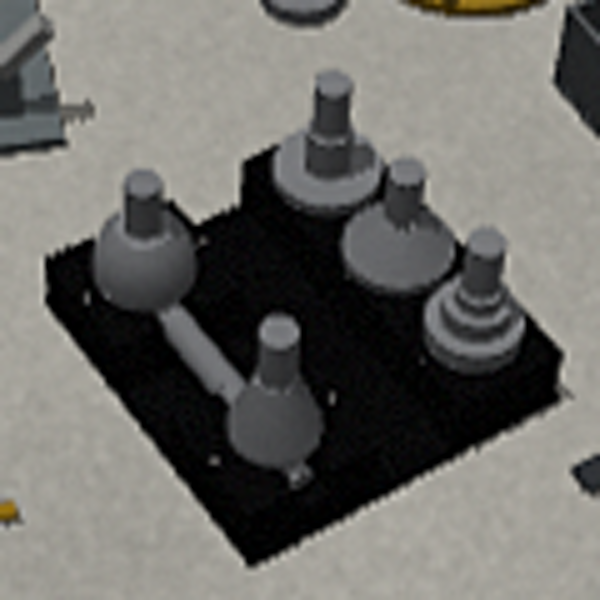

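The channel holds the domed cone on the left and the plain cone on the right. The ledge holds the disc, squat and stepped cones. White tick marks flank each channel station, with domed at crop (212,408)/(232,588) and plain at (520,368)/(543,547).

The grey unit fits `cradle_seat`. The other candidate is the red one at crop (190,460), which is to be left alone.

Run:
```python
from h import *
import pickle
c=pickle.load(open('top0.pkl','rb')); s=pickle.load(open('side0.pkl','rb'))
np.set_printoptions(precision=4,suppress=True)
def P(cc,u,v,z,f,x0,y0): return onplane(cc,(u+.5)/f-.5+x0,(v+.5)/f-.5+y0,z)
T=lambda u,v,z:P(c,u,v,z,6,195,110)
S=lambda u,v,z:P(s,u,v,z,5,215,115)
print('stand corners',*[T(u,v,.048)[:2] for u,v in[(82,142),(573,75),(640,553),(147,620)]])
m=[T(u,v,.048) for u,v in[(212,408),(232,588),(520,368),(543,547)]]
print('marks',*[x[:2] for x in m]); print('domed st',(m[0]+m[1])[:2]/2,'plain st',(m[2]+m[3])[:2]/2)
print('spig top: domed',T(209,468,.126)[:2],S(144,183,.126)[:2],'plain',T(543,419,.136)[:2],S(280,328,.136)[:2])
print('base circ domed',T(221,495,.050)[:2])
print('side marks',*[S(u,v,.048)[:2] for u,v in[(88,298),(203,240),(215,461),(333,398)]])
R=lambda u,v,z:P(c,u,v,z,5,345,140)
t=[R(u,v,.018)[:2] for u,v in[(80,40),(300,60),(278,440),(48,416)]];print('tray',*t,np.mean(t,0)); 
d=(t[0]+t[1]-t[2]-t[3])/2; print(np.linalg.norm(d),np.degrees(np.arctan2(d[1],d[0])))
G=lambda u,v,z:P(c,u,v,z,4,95,160)
b=[G(u,v,.012)[:2] for u,v in[(335,123),(302,235),(55,172),(98,66)]]
print('cradle base',*b,np.linalg.norm(b[1]-b[2]),np.linalg.norm(b[1]-b[0]))
# V tip points
def ps(name,P3): print(name,[ (round((a+.5)*4-.5-o*4)) for a,o in zip(proj(c,P3),(95,160))])
e=(b[1]-b[2]); e/=np.linalg.norm(e); print('y dir',e,np.degrees(np.arctan2(e[1],e[0])))
```

```text
stand corners [0.6637 0.1435] [ 0.6923 -0.0795] [ 0.4736 -0.105 ] [0.4453 0.1113]
marks [0.54   0.0834] [0.4592 0.074 ] [ 0.5568 -0.0537] [ 0.4765 -0.0626]
domed st [0.4996 0.0787] plain st [ 0.5167 -0.0581]
spig top: domed [0.4991 0.0771] [0.5004 0.0767] plain [ 0.5164 -0.0592] [ 0.5185 -0.0569]
base circ domed [0.5004 0.0789]
side marks [0.4615 0.0732] [0.542  0.0849] [ 0.4778 -0.0641] [ 0.5573 -0.0533]
tray [ 0.6269 -0.2735] [ 0.6142 -0.3922] [ 0.4068 -0.3676] [ 0.4201 -0.2472] [ 0.517  -0.3201]
0.20868959758589797 -7.015867330681028
cradle base [0.5125 0.2292] [0.4351 0.2497] [0.4797 0.4232] [0.5542 0.3971] 0.179168810884449 0.080083333006762
y dir [-0.2488 -0.9686] -104.40415251802787
```

Run:
```python
from h import *
import pickle
c=pickle.load(open('side0.pkl','rb')); save(c,'s_crad.png',(185,85,245,155),8)
```

```text
(no output)
```

View pics/s_crad.png

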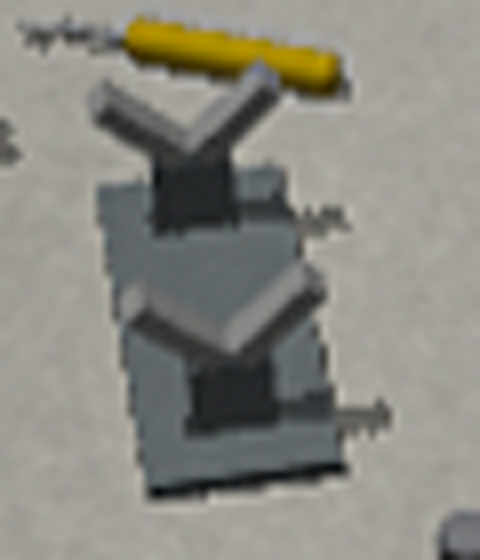

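Stations (world, m): domed about (0.4995, 0.078), plain about (0.517, -0.0585), with the stand yawed about 7.2°. The tray centre is about (0.517, -0.320), yawed -7°. The cradle is about (0.496, 0.326), yawed -14.4°. I'll move above the plain cone first.

```bash
python3 -m crank '[{"dx":0.025,"dy":-0.035,"dz":0.01},{"dx":0.05,"dy":-0.07,"dz":0.01},{"dx":0.075,"dy":-0.105,"dz":0.01},{"dx":0.1,"dy":-0.145,"dz":0.01},{"dx":0.125,"dy":-0.185,"dz":0.01},{"dx":0.155,"dy":-0.225,"dz":0.01},{"dx":0.18,"dy":-0.265,"dz":0.01},{"dx":0.205,"dy":-0.305,"dz":0.01},{"dx":0.23,"dy":-0.345,"dz":0.01},{"dx":0.25,"dy":-0.38,"dz":0.01,"jaw":0.05}]' 40
python3 -m crank '[{"dx":0.025,"dy":-0.04,"jaw":0.05},{"dx":0.05,"dy":-0.08,"jaw":0.05},{"dx":0.075,"dy":-0.12,"jaw":0.05},{"dx":0.095,"dy":-0.155,"jaw":0.05},{"dx":0.111,"dy":-0.18,"jaw":0.05},{"dx":0.111,"dy":-0.18,"jaw":0.05},{"dx":0.111,"dy":-0.18,"jaw":0.05}]'
python3 - <<'E'
from h import *
s=env.get_state();print(s['eef_pos'],s['eef_rot'],s['finger_gap'],s['time'],s['wrist_force'])
for n in('wrist','top'):
    c=cam(n);save(c,n+'1.png',s=1.5);print(np.round(proj(c,s['eef_pos'],n=='wrist'),1))
E
```

```text
[0.15538357 0.50101478 0.24438629] [-1.79896134e+02 -1.40746008e-02  1.62761686e+02] 0.0854817114336086 0.15 [ 0.86706154 -0.03192078  0.18368281]
[255.3 259.2]
[ 17.2 343.8]validation failed for argument at $[0]...
validation failed for argument at $[0]...
```

View pics/wrist1.png

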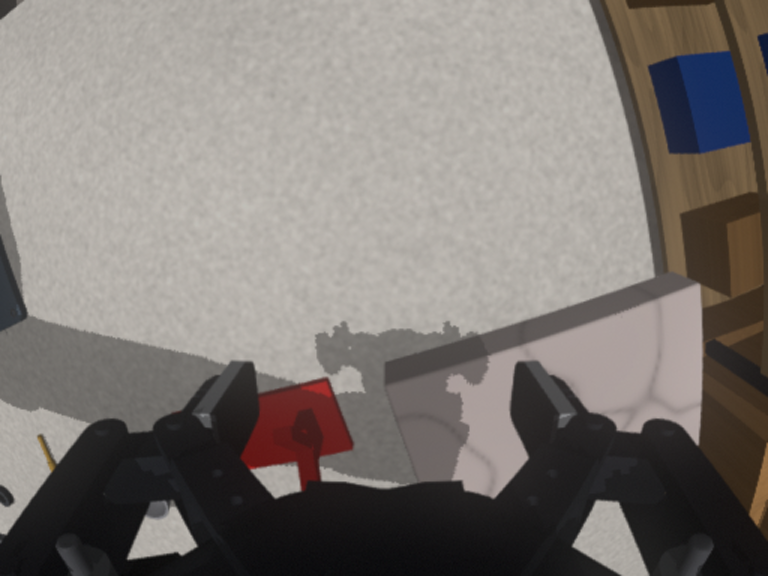

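Run:
```python
from h import *
import pickle
np.set_printoptions(precision=4,suppress=True)
c=pickle.load(open('top0.pkl','rb')); s=pickle.load(open('side0.pkl','rb'))
f=lambda cc,u,v,k,x,y,z: onplane(cc,(u+.5)/k-.5+x,(v+.5)/k-.5+y,z)[:2]
t=[f(c,u,v,4,95,160,.088) for u,v in[(86,50),(54,160),(261,96),(231,207)]]
q=[f(s,u,v,8,185,85,.088) for u,v in[(265,72),(102,95),(315,278),(135,298)]]
print(t,np.mean(t,0));print(q,np.mean(q,0))
for a in(t,q): d=(a[2]+a[3]-a[0]-a[1])/2; print(np.linalg.norm(d),np.degrees(np.arctan2(d[1],d[0])))
```

```text
[array([0.5489, 0.3763]), array([0.4769, 0.3932]), array([0.5176, 0.2604]), array([0.4458, 0.2771])] [0.4973 0.3268]
[array([0.545 , 0.3765]), array([0.4795, 0.3918]), array([0.5158, 0.2563]), array([0.4483, 0.2759])] [0.4971 0.3251]
0.12008433978694537 -105.06367819907885
0.12184855244029263 -104.35561823953503
```

The rows were refused, so they probably need every key. I'll try one full row.

```bash
python3 -m crank '[{"dx":0.0,"dy":0.0,"dz":0.01,"rx":0,"ry":0,"rz":0,"jaw":0.085}]' 40; python3 -m crank --help | head
```

```text
time: 0.35
eef_pos: [0.1552, 0.5005, 0.2537]
eef_rot: [-179.8, -0.0, 162.8]
wrist_force: [-0.2, -0.6, -0.1]
finger_gap: 0.0852invalid input: not JSON, or not a number
```

```bash
python3 -m crank '[{"dx":0.025,"dy":-0.035,"dz":0,"rx":0,"ry":0,"rz":0,"jaw":0.085},{"dx":0.05,"dy":-0.07,"dz":0,"rx":0,"ry":0,"rz":0,"jaw":0.085},{"dx":0.075,"dy":-0.11,"dz":0,"rx":0,"ry":0,"rz":0,"jaw":0.085},{"dx":0.1,"dy":-0.15,"dz":0,"rx":0,"ry":0,"rz":0,"jaw":0.085},{"dx":0.125,"dy":-0.19,"dz":0,"rx":0,"ry":0,"rz":0,"jaw":0.085},{"dx":0.15,"dy":-0.23,"dz":0,"rx":0,"ry":0,"rz":0,"jaw":0.085},{"dx":0.175,"dy":-0.27,"dz":0,"rx":0,"ry":0,"rz":0,"jaw":0.085},{"dx":0.2,"dy":-0.31,"dz":0,"rx":0,"ry":0,"rz":0,"jaw":0.085},{"dx":0.225,"dy":-0.35,"dz":0,"rx":0,"ry":0,"rz":0,"jaw":0.07},{"dx":0.25,"dy":-0.38,"dz":0,"rx":0,"ry":0,"rz":0,"jaw":0.05}]' 40
python3 -m crank '[{"dx":0.025,"dy":-0.04,"dz":0,"rx":0,"ry":0,"rz":0,"jaw":0.05},{"dx":0.05,"dy":-0.08,"dz":0,"rx":0,"ry":0,"rz":0,"jaw":0.05},{"dx":0.075,"dy":-0.12,"dz":0,"rx":0,"ry":0,"rz":0,"jaw":0.05},{"dx":0.095,"dy":-0.155,"dz":0,"rx":0,"ry":0,"rz":0,"jaw":0.05},{"dx":0.111,"dy":-0.179,"dz":0,"rx":0,"ry":0,"rz":0,"jaw":0.05},{"dx":0.111,"dy":-0.179,"dz":0,"rx":0,"ry":0,"rz":0,"jaw":0.05},{"dx":0.111,"dy":-0.179,"dz":0,"rx":0,"ry":0,"rz":0,"jaw":0.05}]' 40
python3 - <<'E'
from h import *
s=env.get_state();print(s['eef_pos'],s['eef_rot'],s['finger_gap'],s['time'],s['wrist_force'])
for n in('wrist','side'):
    c=cam(n);save(c,n+'2.png',s=1.5);print(np.round(proj(c,s['eef_pos'],n=='wrist'),1))
    if n=='wrist': print(np.round(proj(c,[s['eef_pos'][0],s['eef_pos'][1],.136],True),1), np.round(proj(c,[0.5175,-.0585,.136],True),1))
E
```

```text
time: 1.35
eef_pos: [0.4065, 0.1191, 0.2566]
eef_rot: [180.0, 0.1, 162.7]
wrist_force: [0.7, 0.5, 0.6]
finger_gap: 0.0587
time: 2.05
eef_pos: [0.5166, -0.0579, 0.2557]
eef_rot: [180.0, -0.0, 162.7]
wrist_force: [-0.1, 0.3, -0.2]
finger_gap: 0.05
[ 0.51658994 -0.05792434  0.25565465] [ 1.79973052e+02 -2.83552184e-02  1.62689441e+02] 0.04995966086858585 2.05 [-0.11446399  0.30673096 -0.19143901]
[255.3 259.2]
[255.6 194.2] [255.3 195.3]
[271.7 150.1]
```

View pics/wrist2.png

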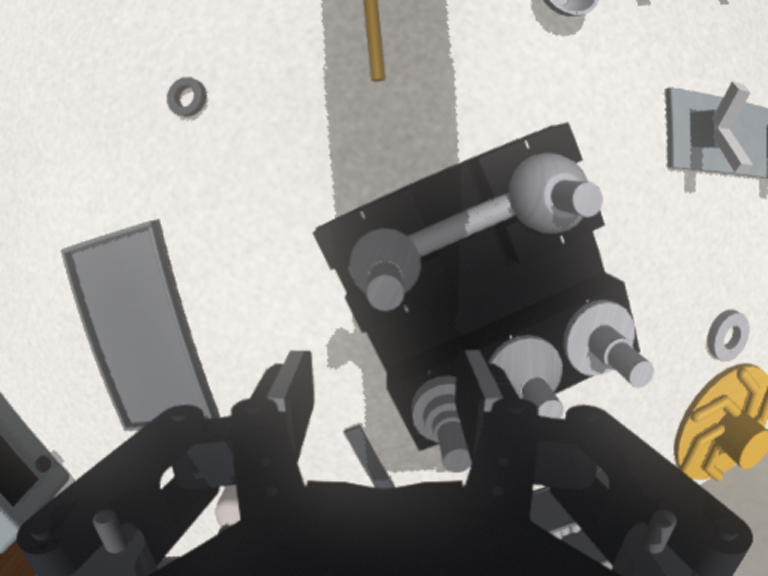

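View pics/side2.png

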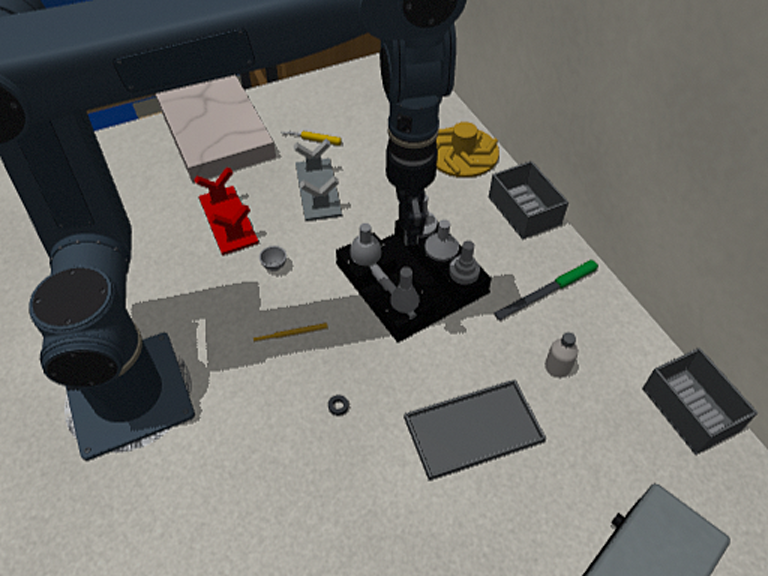

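The wrist view puts the plain cone's spigot top at (257,195) in native pixels, and the point under the TCP is at (256,194). They line up within about 1 mm, so I'll descend and grip.

```bash
python3 -m crank '[{"dx":0,"dy":0,"dz":-0.03,"rx":0,"ry":0,"rz":0,"jaw":0.05},{"dx":0,"dy":0,"dz":-0.06,"rx":0,"ry":0,"rz":0,"jaw":0.05},{"dx":0,"dy":0,"dz":-0.085,"rx":0,"ry":0,"rz":0,"jaw":0.05},{"dx":0,"dy":0,"dz":-0.105,"rx":0,"ry":0,"rz":0,"jaw":0.05},{"dx":0,"dy":0,"dz":-0.12,"rx":0,"ry":0,"rz":0,"jaw":0.05},{"dx":0,"dy":0,"dz":-0.13,"rx":0,"ry":0,"rz":0,"jaw":0.05},{"dx":0,"dy":0,"dz":-0.137,"rx":0,"ry":0,"rz":0,"jaw":0.05},{"dx":0,"dy":0,"dz":-0.14,"rx":0,"ry":0,"rz":0,"jaw":0.05},{"dx":0,"dy":0,"dz":-0.14,"rx":0,"ry":0,"rz":0,"jaw":0.04}]' 40
python3 - <<'E'
from h import *
c=cam('wrist');save(c,'wrist3.png',s=1.5)
E
```

```text
time: 3.05
eef_pos: [0.5168, -0.0576, 0.1156]
eef_rot: [180.0, 0.0, 162.8]
wrist_force: [0.7, 0.3, -0.1]
finger_gap: 0.0407
```

View pics/wrist3.png

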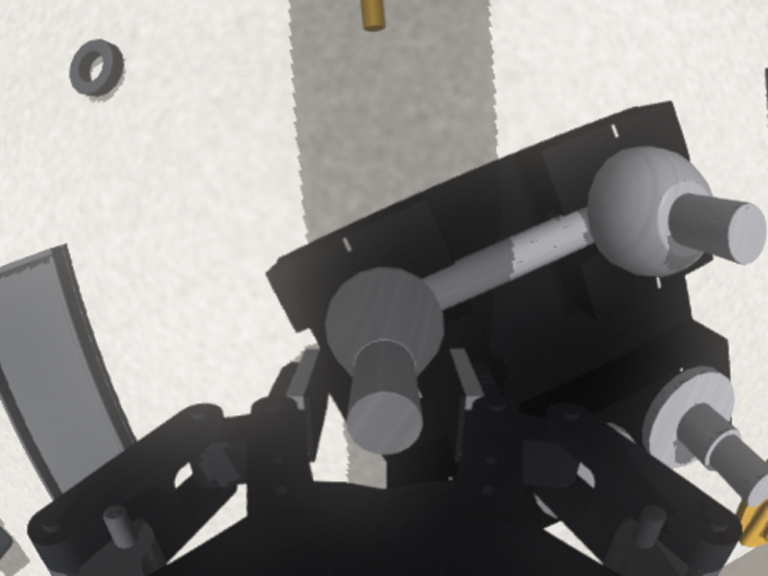

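The spigot sits centred between the fingers at (385,400), so I'll close.

```bash
python3 -m crank '[{"dx":0,"dy":0,"dz":0,"rx":0,"ry":0,"rz":0,"jaw":0.03},{"dx":0,"dy":0,"dz":0,"rx":0,"ry":0,"rz":0,"jaw":0.025},{"dx":0,"dy":0,"dz":0,"rx":0,"ry":0,"rz":0,"jaw":0.018},{"dx":0,"dy":0,"dz":0,"rx":0,"ry":0,"rz":0,"jaw":0.015},{"dx":0,"dy":0,"dz":0,"rx":0,"ry":0,"rz":0,"jaw":0.01},{"dx":0,"dy":0,"dz":0,"rx":0,"ry":0,"rz":0,"jaw":0.01}]' 50
python3 - <<'E'
from h import *
s=env.get_state();print(s['eef_pos'],s['moment'])
c=cam('wrist');save(c,'wrist4.png',s=1.5)
E
```

```text
time: 3.7
eef_pos: [0.5172, -0.0577, 0.1161]
eef_rot: [180.0, 0.1, 162.8]
wrist_force: [0.3, 0.1, 5.3]
finger_gap: 0.02
[ 0.51722355 -0.05774072  0.1161489 ] [ 0.02468727 -0.02812574 -0.00679228]
```

View pics/wrist4.png

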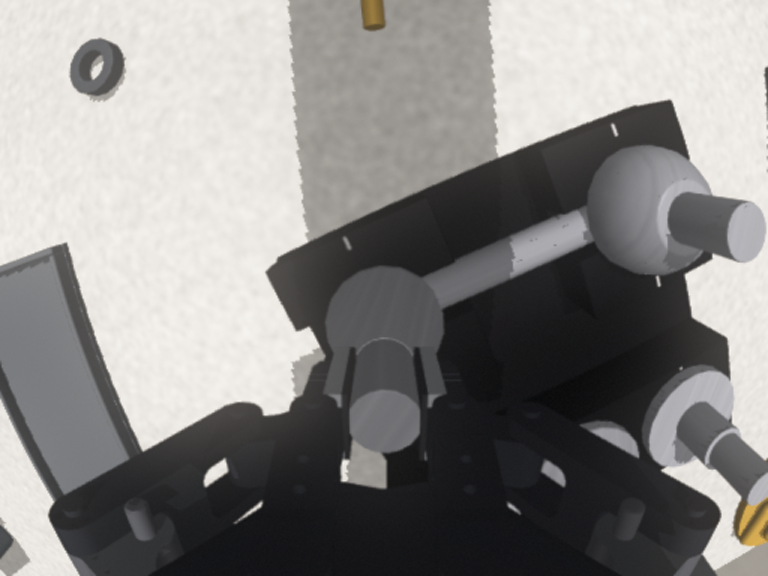

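```bash
python3 -m crank '[{"dx":0,"dy":0,"dz":0.005,"rx":0,"ry":0,"rz":0,"jaw":0.01},{"dx":0,"dy":0,"dz":0.02,"rx":0,"ry":0,"rz":0,"jaw":0.01},{"dx":0,"dy":0,"dz":0.045,"rx":0,"ry":0,"rz":0,"jaw":0.01},{"dx":0,"dy":0,"dz":0.075,"rx":0,"ry":0,"rz":0,"jaw":0.01},{"dx":0,"dy":0,"dz":0.1,"rx":0,"ry":0,"rz":0,"jaw":0.01},{"dx":0,"dy":0,"dz":0.12,"rx":0,"ry":0,"rz":0,"jaw":0.01},{"dx":0.003,"dy":-0.015,"dz":0.125,"rx":0,"ry":0,"rz":0,"jaw":0.01},{"dx":0.009,"dy":-0.045,"dz":0.125,"rx":0,"ry":0,"rz":0,"jaw":0.01},{"dx":0.016,"dy":-0.085,"dz":0.125,"rx":0,"ry":0,"rz":0,"jaw":0.01},{"dx":0.024,"dy":-0.125,"dz":0.125,"rx":0,"ry":0,"rz":0,"jaw":0.01}]' 60
python3 -m crank '[{"dx":0.008,"dy":-0.04,"dz":0,"rx":0,"ry":0,"rz":0,"jaw":0.01},{"dx":0.015,"dy":-0.08,"dz":0,"rx":0,"ry":0,"rz":0,"jaw":0.01},{"dx":0.021,"dy":-0.115,"dz":0,"rx":0,"ry":0,"rz":0,"jaw":0.01},{"dx":0.025,"dy":-0.135,"dz":-0.01,"rx":0,"ry":0,"rz":0,"jaw":0.01},{"dx":0.026,"dy":-0.143,"dz":-0.03,"rx":0,"ry":0,"rz":0,"jaw":0.01},{"dx":0.026,"dy":-0.143,"dz":-0.06,"rx":0,"ry":0,"rz":0,"jaw":0.01},{"dx":0.026,"dy":-0.143,"dz":-0.09,"rx":0,"ry":0,"rz":0,"jaw":0.01},{"dx":0.026,"dy":-0.143,"dz":-0.12,"rx":0,"ry":0,"rz":0,"jaw":0.01},{"dx":0.026,"dy":-0.143,"dz":-0.135,"rx":0,"ry":0,"rz":0,"jaw":0.01},{"dx":0.026,"dy":-0.143,"dz":-0.145,"rx":0,"ry":0,"rz":0,"jaw":0.01}]' 60
python3 - <<'E'
from h import *
c=cam('wrist');save(c,'wrist5.png',s=1.5)
c=cam('side');save(c,'side5.png',(240,220,400,340),4)
E
```

```text
time: 4.75
eef_pos: [0.5401, -0.1842, 0.2393]
eef_rot: [-180.0, -0.1, 162.8]
wrist_force: [0.1, 0.3, -3.1]
finger_gap: 0.0196
time: 5.75
eef_pos: [0.5649, -0.3252, 0.0922]
eef_rot: [179.9, -0.3, 162.7]
wrist_force: [-0.0, -0.2, -2.9]
finger_gap: 0.0199
```

View pics/wrist5.png

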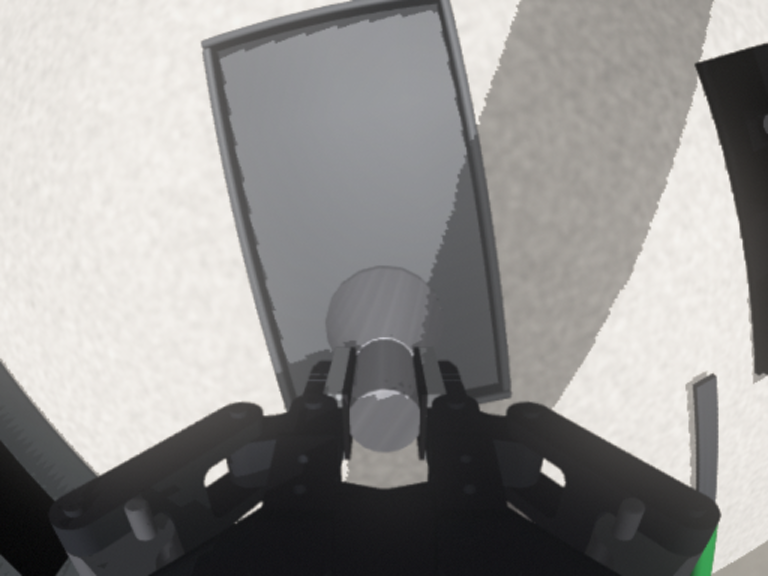

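View pics/side5.png

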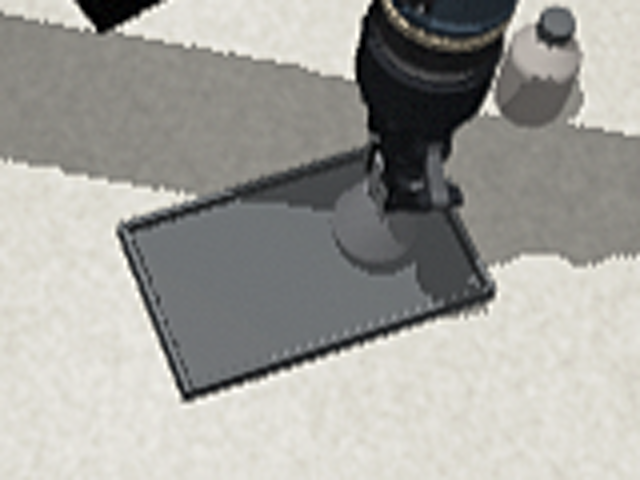

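The cone is inside the tray, so I'll lower it the last 20 mm.

```bash
python3 -m crank '[{"dx":0,"dy":0,"dz":-0.006,"rx":0,"ry":0,"rz":0,"jaw":0.01},{"dx":0,"dy":0,"dz":-0.012,"rx":0,"ry":0,"rz":0,"jaw":0.01},{"dx":0,"dy":0,"dz":-0.017,"rx":0,"ry":0,"rz":0,"jaw":0.01},{"dx":0,"dy":0,"dz":-0.02,"rx":0,"ry":0,"rz":0,"jaw":0.01},{"dx":0,"dy":0,"dz":-0.021,"rx":0,"ry":0,"rz":0,"jaw":0.01},{"dx":0,"dy":0,"dz":-0.021,"rx":0,"ry":0,"rz":0,"jaw":0.01}]' 60
```

```text
time: 6.45
eef_pos: [0.5665, -0.3255, 0.0742]
eef_rot: [180.0, -0.0, 162.8]
wrist_force: [0.5, -0.4, -2.8]
finger_gap: 0.0204
```

```bash
python3 -m crank '[{"dx":0,"dy":0,"dz":-0.0008,"rx":0,"ry":0,"rz":0,"jaw":0.01},{"dx":0,"dy":0,"dz":-0.0015,"rx":0,"ry":0,"rz":0,"jaw":0.01},{"dx":0,"dy":0,"dz":-0.0015,"rx":0,"ry":0,"rz":0,"jaw":0.01}]' 60
```

```text
time: 6.75
eef_pos: [0.5668, -0.3257, 0.0733]
eef_rot: [-180.0, 0.0, 162.8]
wrist_force: [-0.2, 0.1, -2.2]
finger_gap: 0.02
```

```bash
python3 -m crank '[{"dx":0,"dy":0,"dz":-0.001,"rx":0,"ry":0,"rz":0,"jaw":0.01},{"dx":0,"dy":0,"dz":-0.001,"rx":0,"ry":0,"rz":0,"jaw":0.01}]' 60
```

```text
time: 6.95
eef_pos: [0.5668, -0.3258, 0.0733]
eef_rot: [-180.0, 0.1, 162.8]
wrist_force: [-2.7, 0.9, 5.2]
finger_gap: 0.0197
```

```bash
python3 -m crank '[{"dx":0,"dy":0,"dz":0,"rx":0,"ry":0,"rz":0,"jaw":0.024},{"dx":0,"dy":0,"dz":0,"rx":0,"ry":0,"rz":0,"jaw":0.035},{"dx":0,"dy":0,"dz":0,"rx":0,"ry":0,"rz":0,"jaw":0.05},{"dx":0,"dy":0,"dz":0,"rx":0,"ry":0,"rz":0,"jaw":0.05},{"dx":0,"dy":0,"dz":0.01,"rx":0,"ry":0,"rz":0,"jaw":0.05},{"dx":0,"dy":0,"dz":0.04,"rx":0,"ry":0,"rz":0,"jaw":0.05},{"dx":0,"dy":0,"dz":0.08,"rx":0,"ry":0,"rz":0,"jaw":0.05},{"dx":0,"dy":0,"dz":0.12,"rx":0,"ry":0,"rz":0,"jaw":0.05},{"dx":-0.005,"dy":0.03,"dz":0.16,"rx":0,"ry":0,"rz":0,"jaw":0.05},{"dx":-0.01,"dy":0.06,"dz":0.18,"rx":0,"ry":0,"rz":0,"jaw":0.05}]' 60
python3 - <<'E'
from h import *
s=env.get_state();print(s['eef_pos'],s['wrist_force'],s['time'])
c=cam('wrist');save(c,'wrist6.png',s=1.5)
c=cam('side');save(c,'side6.png',(215,115,375,340),2.5)
E
```

```text
time: 7.95
eef_pos: [0.5576, -0.2664, 0.2573]
eef_rot: [-179.9, 0.4, 162.7]
wrist_force: [0.9, -0.0, 0.1]
finger_gap: 0.0499
[ 0.55757481 -0.26639112  0.25731375] [ 0.92228697 -0.03867493  0.13310813] 7.95
```

View pics/side6.png

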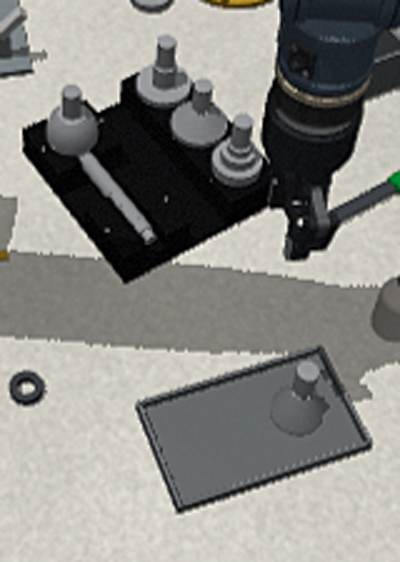

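The plain cone stands upright in the tray. Next I'll go above the domed cone.

```bash
python3 -m crank '[{"dx":-0.006,"dy":0.04,"dz":0,"rx":0,"ry":0,"rz":0,"jaw":0.05},{"dx":-0.013,"dy":0.08,"dz":0,"rx":0,"ry":0,"rz":0,"jaw":0.05},{"dx":-0.02,"dy":0.125,"dz":0,"rx":0,"ry":0,"rz":0,"jaw":0.05},{"dx":-0.027,"dy":0.17,"dz":0,"rx":0,"ry":0,"rz":0,"jaw":0.05},{"dx":-0.035,"dy":0.215,"dz":0,"rx":0,"ry":0,"rz":0,"jaw":0.05},{"dx":-0.043,"dy":0.26,"dz":0,"rx":0,"ry":0,"rz":0,"jaw":0.05},{"dx":-0.05,"dy":0.3,"dz":0,"rx":0,"ry":0,"rz":0,"jaw":0.05},{"dx":-0.056,"dy":0.335,"dz":0,"rx":0,"ry":0,"rz":0,"jaw":0.05},{"dx":-0.057,"dy":0.344,"dz":0,"rx":0,"ry":0,"rz":0,"jaw":0.05},{"dx":-0.057,"dy":0.344,"dz":0,"rx":0,"ry":0,"rz":0,"jaw":0.05}]' 60
python3 - <<'E'
from h import *
s=env.get_state();p=s['eef_pos'];print(p,s['eef_rot'])
c=cam('wrist');save(c,'wrist7.png',s=1.5)
print(np.array(proj(c,[p[0],p[1],.126],True))*1.5, onplane(c,256,195,.126,True))
E
```

```text
time: 9.05
eef_pos: [0.4995, 0.0792, 0.2517]
eef_rot: [-180.0, 0.0, 162.9]
wrist_force: [0.3, -0.8, 0.5]
finger_gap: 0.0498
[0.49946854 0.07918119 0.25165949] [-1.79968830e+02  6.98523818e-03  1.62907404e+02]
[383.63372924 288.4535528 ] [0.50190339 0.07865842 0.126     ]
```

View pics/wrist7.png

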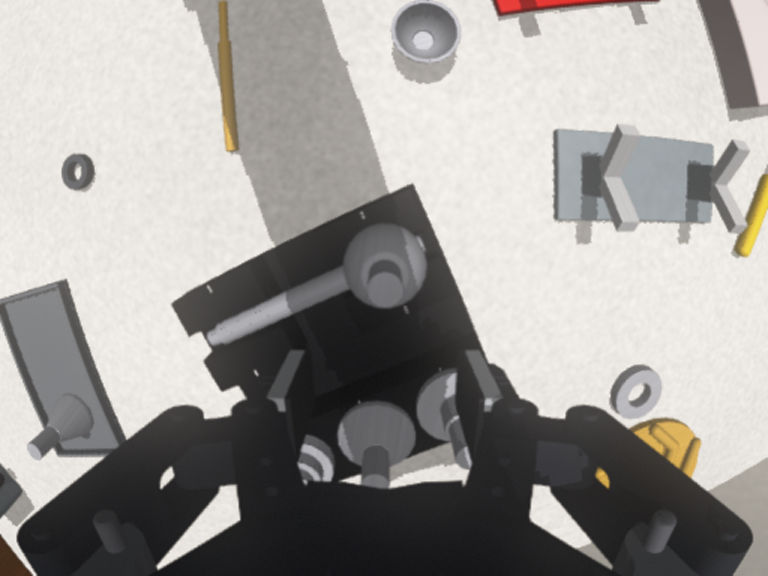

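The spigot is at (385,291) and predicted at (384,288), so about 1 mm off. I'll descend and grip.

```bash
python3 -m crank '[{"dx":0,"dy":0,"dz":-0.03,"rx":0,"ry":0,"rz":0,"jaw":0.05},{"dx":0,"dy":0,"dz":-0.06,"rx":0,"ry":0,"rz":0,"jaw":0.05},{"dx":0,"dy":0,"dz":-0.085,"rx":0,"ry":0,"rz":0,"jaw":0.05},{"dx":0,"dy":0,"dz":-0.105,"rx":0,"ry":0,"rz":0,"jaw":0.05},{"dx":0,"dy":0,"dz":-0.12,"rx":0,"ry":0,"rz":0,"jaw":0.05},{"dx":0,"dy":0,"dz":-0.133,"rx":0,"ry":0,"rz":0,"jaw":0.05},{"dx":0,"dy":0,"dz":-0.142,"rx":0,"ry":0,"rz":0,"jaw":0.05},{"dx":0,"dy":0,"dz":-0.1465,"rx":0,"ry":0,"rz":0,"jaw":0.05},{"dx":0,"dy":0,"dz":-0.1465,"rx":0,"ry":0,"rz":0,"jaw":0.035}]' 60
python3 - <<'E'
from h import *
c=cam('wrist');save(c,'wrist8.png',s=1.5)
E
```

```text
time: 10.0
eef_pos: [0.4995, 0.0783, 0.1051]
eef_rot: [-180.0, -0.0, 162.8]
wrist_force: [0.5, 0.4, -0.3]
finger_gap: 0.0367
```

View pics/wrist8.png

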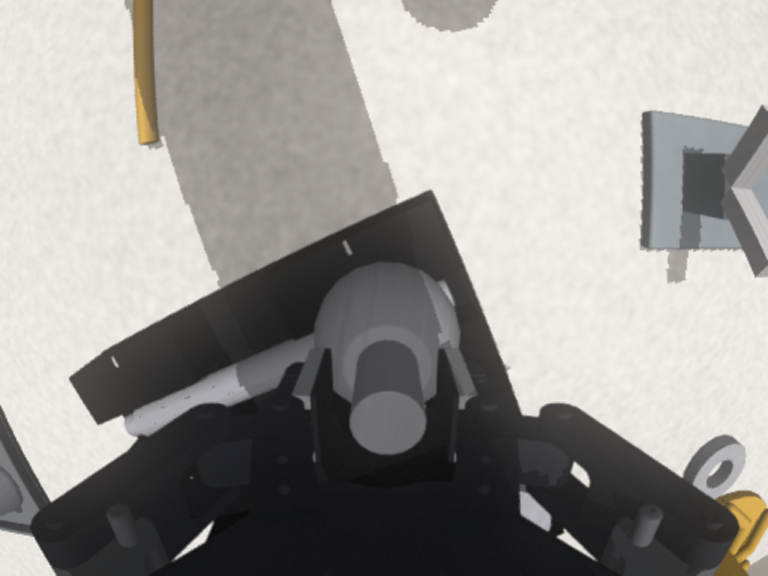

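```bash
python3 -m crank '[{"dx":0,"dy":0,"dz":0,"rx":0,"ry":0,"rz":0,"jaw":0.028},{"dx":0,"dy":0,"dz":0,"rx":0,"ry":0,"rz":0,"jaw":0.024},{"dx":0,"dy":0,"dz":0,"rx":0,"ry":0,"rz":0,"jaw":0.018},{"dx":0,"dy":0,"dz":0,"rx":0,"ry":0,"rz":0,"jaw":0.015},{"dx":0,"dy":0,"dz":0,"rx":0,"ry":0,"rz":0,"jaw":0.01},{"dx":0,"dy":0,"dz":0,"rx":0,"ry":0,"rz":0,"jaw":0.01}]' 60
python3 - <<'E'
from h import *
c=cam('wrist');save(c,'wrist9.png',s=1.5)
E
```

```text
time: 10.65
eef_pos: [0.5003, 0.0788, 0.1063]
eef_rot: [179.9, 0.1, 162.8]
wrist_force: [0.3, 2.0, 5.5]
finger_gap: 0.0197
```

View pics/wrist9.png

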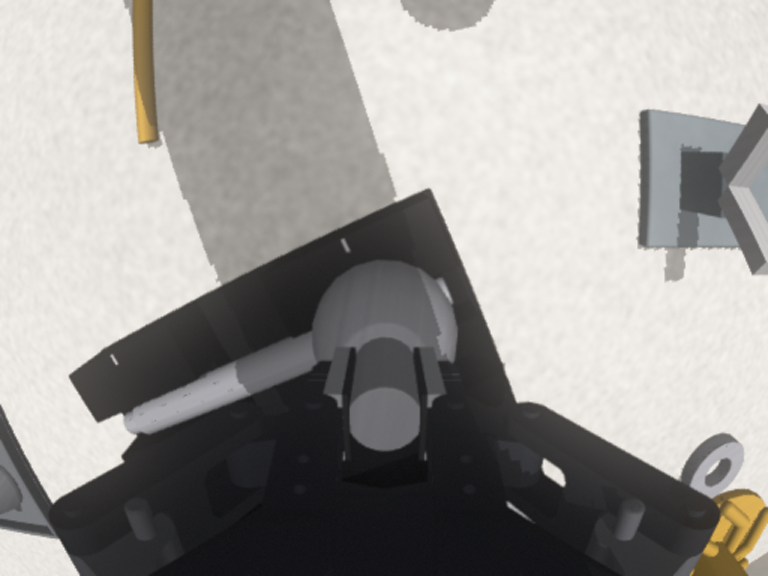

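```bash
python3 -m crank '[{"dx":0,"dy":0,"dz":0.005,"rx":0,"ry":0,"rz":0,"jaw":0.01},{"dx":0,"dy":0,"dz":0.02,"rx":0,"ry":0,"rz":0,"jaw":0.01},{"dx":0,"dy":0,"dz":0.045,"rx":0,"ry":0,"rz":0,"jaw":0.01},{"dx":0,"dy":0,"dz":0.075,"rx":0,"ry":0,"rz":0,"jaw":0.01},{"dx":0,"dy":0,"dz":0.105,"rx":0,"ry":0,"rz":0,"jaw":0.01},{"dx":0,"dy":-0.005,"dz":0.125,"rx":0,"ry":0,"rz":0,"jaw":0.01},{"dx":-0.002,"dy":-0.02,"dz":0.135,"rx":0,"ry":0,"rz":0,"jaw":0.01},{"dx":-0.005,"dy":-0.05,"dz":0.135,"rx":0,"ry":0,"rz":0,"jaw":0.01},{"dx":-0.008,"dy":-0.09,"dz":0.135,"rx":0,"ry":0,"rz":0,"jaw":0.01},{"dx":-0.012,"dy":-0.13,"dz":0.135,"rx":0,"ry":0,"rz":0,"jaw":0.01}]' 60
python3 -m crank '[{"dx":-0.004,"dy":-0.04,"dz":0,"rx":0,"ry":0,"rz":0,"jaw":0.01},{"dx":-0.008,"dy":-0.08,"dz":0,"rx":0,"ry":0,"rz":0,"jaw":0.01},{"dx":-0.011,"dy":-0.12,"dz":0,"rx":0,"ry":0,"rz":0,"jaw":0.01},{"dx":-0.014,"dy":-0.16,"dz":0,"rx":0,"ry":0,"rz":0,"jaw":0.01},{"dx":-0.018,"dy":-0.2,"dz":0,"rx":0,"ry":0,"rz":0,"jaw":0.01},{"dx":-0.02,"dy":-0.235,"dz":0,"rx":0,"ry":0,"rz":0,"jaw":0.01},{"dx":-0.021,"dy":-0.255,"dz":-0.01,"rx":0,"ry":0,"rz":0,"jaw":0.01},{"dx":-0.021,"dy":-0.262,"dz":-0.03,"rx":0,"ry":0,"rz":0,"jaw":0.01},{"dx":-0.021,"dy":-0.262,"dz":-0.06,"rx":0,"ry":0,"rz":0,"jaw":0.01},{"dx":-0.021,"dy":-0.262,"dz":-0.09,"rx":0,"ry":0,"rz":0,"jaw":0.01}]' 60
python3 -m crank '[{"dx":0,"dy":0,"dz":-0.025,"rx":0,"ry":0,"rz":0,"jaw":0.01},{"dx":0,"dy":0,"dz":-0.045,"rx":0,"ry":0,"rz":0,"jaw":0.01},{"dx":0,"dy":0,"dz":-0.06,"rx":0,"ry":0,"rz":0,"jaw":0.01},{"dx":0,"dy":0,"dz":-0.07,"rx":0,"ry":0,"rz":0,"jaw":0.01},{"dx":0,"dy":0,"dz":-0.077,"rx":0,"ry":0,"rz":0,"jaw":0.01},{"dx":0,"dy":0,"dz":-0.082,"rx":0,"ry":0,"rz":0,"jaw":0.01},{"dx":0,"dy":0,"dz":-0.085,"rx":0,"ry":0,"rz":0,"jaw":0.01},{"dx":0,"dy":0,"dz":-0.086,"rx":0,"ry":0,"rz":0,"jaw":0.01},{"dx":0,"dy":0,"dz":-0.0865,"rx":0,"ry":0,"rz":0,"jaw":0.01}]' 60
python3 - <<'E'
from h import *
c=cam('wrist');save(c,'wrist10.png',s=1.5)
E
```

```text
time: 11.7
eef_pos: [0.4863, -0.0527, 0.2385]
eef_rot: [-179.9, -0.2, 162.8]
wrist_force: [1.5, 0.4, -4.4]
finger_gap: 0.0199
time: 12.7
eef_pos: [0.4657, -0.3131, 0.1475]
eef_rot: [179.9, -0.2, 162.7]
wrist_force: [0.8, -0.4, -4.3]
finger_gap: 0.0201
time: 13.6
eef_pos: [0.467, -0.3139, 0.0645]
eef_rot: [-180.0, 0.1, 162.8]
wrist_force: [0.2, 0.2, -4.1]
finger_gap: 0.0201
```

View pics/wrist10.png

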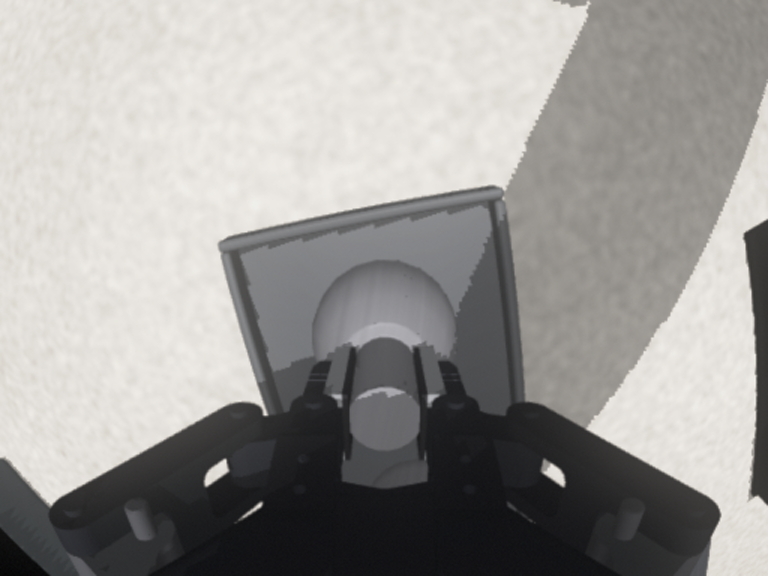

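```bash
python3 -m crank '[{"dx":0,"dy":0,"dz":-0.001,"rx":0,"ry":0,"rz":0,"jaw":0.01},{"dx":0,"dy":0,"dz":-0.0015,"rx":0,"ry":0,"rz":0,"jaw":0.01},{"dx":0,"dy":0,"dz":-0.0015,"rx":0,"ry":0,"rz":0,"jaw":0.01}]' 60
```

```text
time: 13.95
eef_pos: [0.467, -0.3139, 0.0634]
eef_rot: [-180.0, 0.1, 162.8]
wrist_force: [-0.4, 0.3, 0.7]
finger_gap: 0.0199
```

```bash
python3 -m crank '[{"dx":0,"dy":0,"dz":0,"rx":0,"ry":0,"rz":0,"jaw":0.024},{"dx":0,"dy":0,"dz":0,"rx":0,"ry":0,"rz":0,"jaw":0.035},{"dx":0,"dy":0,"dz":0,"rx":0,"ry":0,"rz":0,"jaw":0.05},{"dx":0,"dy":0,"dz":0,"rx":0,"ry":0,"rz":0,"jaw":0.05},{"dx":0,"dy":0,"dz":0.01,"rx":0,"ry":0,"rz":0,"jaw":0.05},{"dx":0,"dy":0,"dz":0.04,"rx":0,"ry":0,"rz":0,"jaw":0.05},{"dx":0,"dy":0,"dz":0.08,"rx":0,"ry":0,"rz":0,"jaw":0.05},{"dx":0,"dy":0,"dz":0.12,"rx":0,"ry":0,"rz":0,"jaw":0.05},{"dx":0,"dy":0.02,"dz":0.16,"rx":0,"ry":0,"rz":0,"jaw":0.05},{"dx":0.003,"dy":0.05,"dz":0.188,"rx":0,"ry":0,"rz":0,"jaw":0.05}]' 60
python3 - <<'E'
from h import *
s=env.get_state();print(s['eef_pos'],s['wrist_force'],s['time'])
c=cam('side');save(c,'side11.png',(215,115,375,340),2.5)
import pickle;pickle.dump(c,open('side11.pkl','wb'))
E
```

```text
time: 14.95
eef_pos: [0.47, -0.2648, 0.2545]
eef_rot: [-179.9, 0.3, 162.6]
wrist_force: [1.1, 0.5, 0.2]
finger_gap: 0.0502
[ 0.46997626 -0.26475244  0.25446551] [1.12328139 0.50848252 0.17533863] 14.95
```

View pics/side11.png

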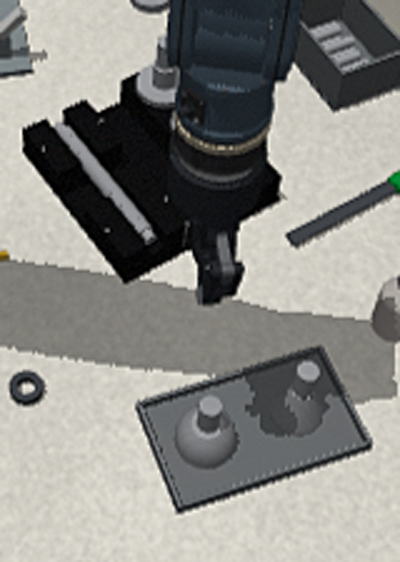

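Both cones stand upright in the tray. I'll move above the mandrel and turn the jaws across the channel (rz -65.6°).

```bash
python3 -m crank '[{"dx":0.004,"dy":0.03,"dz":0,"rx":0,"ry":0,"rz":-7,"jaw":0.05},{"dx":0.008,"dy":0.06,"dz":0,"rx":0,"ry":0,"rz":-14,"jaw":0.05},{"dx":0.012,"dy":0.09,"dz":0,"rx":0,"ry":0,"rz":-21,"jaw":0.05},{"dx":0.017,"dy":0.12,"dz":0,"rx":0,"ry":0,"rz":-28,"jaw":0.05},{"dx":0.021,"dy":0.15,"dz":0,"rx":0,"ry":0,"rz":-35,"jaw":0.05},{"dx":0.025,"dy":0.18,"dz":0,"rx":0,"ry":0,"rz":-42,"jaw":0.05},{"dx":0.029,"dy":0.21,"dz":0,"rx":0,"ry":0,"rz":-49,"jaw":0.05},{"dx":0.034,"dy":0.24,"dz":0,"rx":0,"ry":0,"rz":-56,"jaw":0.05},{"dx":0.038,"dy":0.265,"dz":0,"rx":0,"ry":0,"rz":-62,"jaw":0.05},{"dx":0.0385,"dy":0.274,"dz":0,"rx":0,"ry":0,"rz":-65.6,"jaw":0.05}]' 60
python3 -m crank '[{"dx":0,"dy":0,"dz":0,"rx":0,"ry":0,"rz":0,"jaw":0.05},{"dx":0,"dy":0,"dz":0,"rx":0,"ry":0,"rz":0,"jaw":0.05}]' 60
python3 - <<'E'
from h import *
import pickle
c=cam('wrist');save(c,'wrist12.png',s=1.5);pickle.dump(c,open('w12.pkl','wb'))
c=cam('top');save(c,'top12.png',(195,110,315,220),5)
E
```

```text
time: 16.0
eef_pos: [0.5082, 0.0127, 0.2509]
eef_rot: [179.9, -0.0, 97.1]
wrist_force: [0.4, 0.3, 0.4]
finger_gap: 0.0498
time: 16.2
eef_pos: [0.5081, 0.0102, 0.2507]
eef_rot: [180.0, 0.0, 97.3]
wrist_force: [0.1, -0.7, -0.5]
finger_gap: 0.0498
```

View pics/wrist12.png

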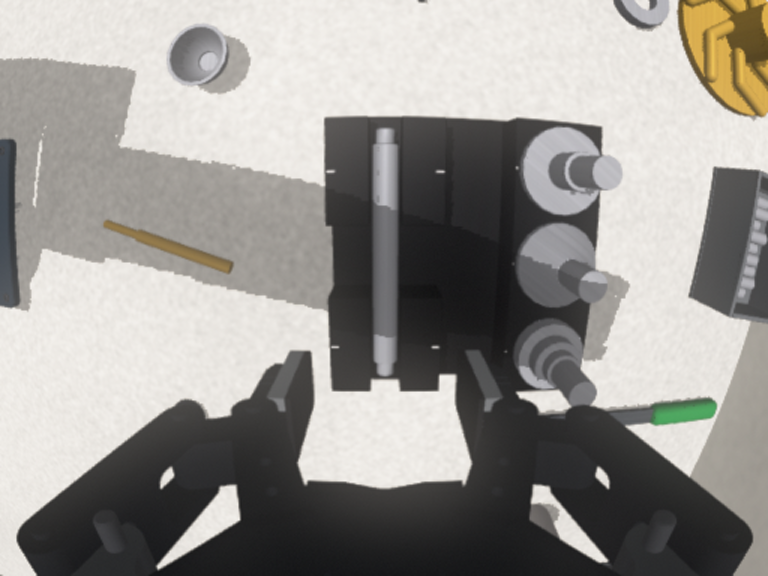

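The mandrel's ends are at about (385,128) and (384,376), parallel to the tool axis. The slot is around rows 225–295.

Run:
```python
from h import *
import pickle
c=pickle.load(open('w12.pkl','rb'))
a=onplane(c,385.5/1.5-.2,128/1.5-.2,.038,True);b=onplane(c,384/1.5-.2,376.5/1.5-.2,.036,True)
print(a,b,(a+b)/2,np.linalg.norm(a-b),np.degrees(np.arctan2(*(a-b)[[1,0]])))
for u,v in[(331,172),(440,172),(335,347),(436,347)]: print(onplane(c,u/1.5-.2,v/1.5-.2,.048,True))
t=pickle.load(open('side11.pkl','rb'))
f=lambda u,v,z: onplane(t,(u+.5)/2.5-.5+215,(v+.5)/2.5-.5+115,z)
a=f(57,125,.036);b=f(151,239,.036);print(a,b,(a+b)/2,np.linalg.norm(a-b))
```

```text
[0.49638899 0.1118124  0.038     ] [ 0.52094873 -0.09016098  0.036     ] [0.50866886 0.01082571 0.037     ] 0.20347095299141385 96.93306728135464
[0.460713   0.07363127 0.048     ]
[0.54047349 0.08383113 0.048     ]
[ 0.47769576 -0.06318918  0.048     ]
[ 0.55850529 -0.05292342  0.048     ]
[0.49465591 0.10952034 0.036     ] [ 0.52057292 -0.08816548  0.036     ] [0.50761441 0.01067743 0.036     ] 0.1993774598924874
```

View pics/top12.png

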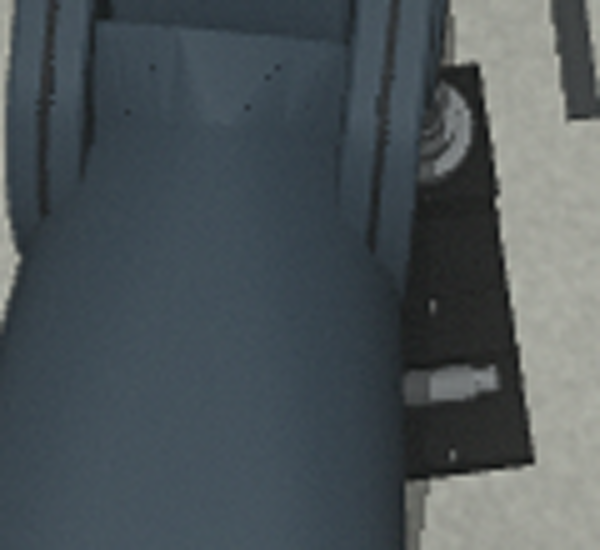

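```bash
python3 -m crank '[{"dx":0,"dy":0.0005,"dz":-0.03,"rx":0,"ry":0,"rz":0,"jaw":0.05},{"dx":0,"dy":0.0005,"dz":-0.065,"rx":0,"ry":0,"rz":0,"jaw":0.05},{"dx":0,"dy":0.0005,"dz":-0.1,"rx":0,"ry":0,"rz":0,"jaw":0.05},{"dx":0,"dy":0.0005,"dz":-0.13,"rx":0,"ry":0,"rz":0,"jaw":0.05},{"dx":0,"dy":0.0005,"dz":-0.155,"rx":0,"ry":0,"rz":0,"jaw":0.05},{"dx":0,"dy":0.0005,"dz":-0.175,"rx":0,"ry":0,"rz":0,"jaw":0.05},{"dx":0,"dy":0.0005,"dz":-0.19,"rx":0,"ry":0,"rz":0,"jaw":0.05},{"dx":0,"dy":0.0005,"dz":-0.195,"rx":0,"ry":0,"rz":0,"jaw":0.05}]' 60
python3 - <<'E'
from h import *
c=cam('wrist');save(c,'wrist13.png',s=1.5)
E
```

```text
time: 17.1
eef_pos: [0.5063, 0.0102, 0.0531]
eef_rot: [-179.8, -0.0, 97.1]
wrist_force: [-0.1, -0.2, 0.3]
finger_gap: 0.0499
```

View pics/wrist13.png

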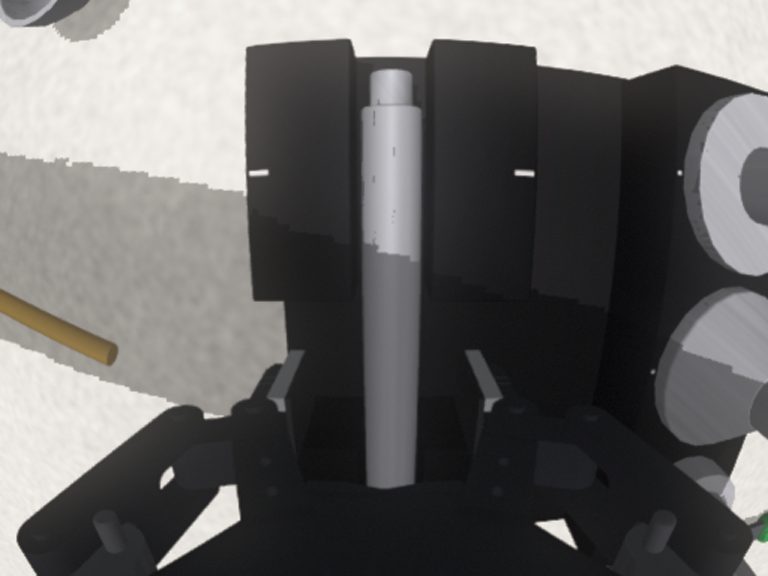

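The fingers straddle the mandrel within the slot, so I'll descend and grip.

```bash
python3 -m crank '[{"dx":0,"dy":0,"dz":-0.01,"rx":0,"ry":0,"rz":0,"jaw":0.05},{"dx":0,"dy":0,"dz":-0.018,"rx":0,"ry":0,"rz":0,"jaw":0.05},{"dx":0,"dy":0,"dz":-0.025,"rx":0,"ry":0,"rz":0,"jaw":0.05},{"dx":0,"dy":0,"dz":-0.025,"rx":0,"ry":0,"rz":0,"jaw":0.035},{"dx":0,"dy":0,"dz":-0.025,"rx":0,"ry":0,"rz":0,"jaw":0.025},{"dx":0,"dy":0,"dz":-0.025,"rx":0,"ry":0,"rz":0,"jaw":0.018},{"dx":0,"dy":0,"dz":-0.025,"rx":0,"ry":0,"rz":0,"jaw":0.01},{"dx":0,"dy":0,"dz":-0.025,"rx":0,"ry":0,"rz":0,"jaw":0.01}]' 80
python3 -m crank '[{"dx":0,"dy":0,"dz":0,"rx":0,"ry":0,"rz":0,"jaw":0.005},{"dx":0,"dy":0,"dz":0,"rx":0,"ry":0,"rz":0,"jaw":0.005}]' 80
```

```text
time: 17.95
eef_pos: [0.5085, 0.011, 0.0309]
eef_rot: [179.9, 0.0, 97.2]
wrist_force: [-0.7, 1.0, 0.5]
finger_gap: 0.0176
time: 18.15
eef_pos: [0.5085, 0.011, 0.0308]
eef_rot: [179.9, 0.0, 97.2]
wrist_force: [0.1, 0.8, 2.0]
finger_gap: 0.0177
```

Gripped. Now I'll lift straight up, carry it to the cradle and turn -21.7°.

```bash
python3 -m crank '[{"dx":0,"dy":0,"dz":0.004,"rx":0,"ry":0,"rz":0,"jaw":0.005},{"dx":0,"dy":0,"dz":0.015,"rx":0,"ry":0,"rz":0,"jaw":0.005},{"dx":0,"dy":0,"dz":0.035,"rx":0,"ry":0,"rz":0,"jaw":0.005},{"dx":0,"dy":0,"dz":0.06,"rx":0,"ry":0,"rz":0,"jaw":0.005},{"dx":0,"dy":0,"dz":0.09,"rx":0,"ry":0,"rz":0,"jaw":0.005},{"dx":0,"dy":0,"dz":0.12,"rx":0,"ry":0,"rz":0,"jaw":0.005},{"dx":0,"dy":0.01,"dz":0.145,"rx":0,"ry":0,"rz":0,"jaw":0.005},{"dx":0,"dy":0.025,"dz":0.16,"rx":0,"ry":0,"rz":-1,"jaw":0.005},{"dx":-0.002,"dy":0.05,"dz":0.165,"rx":0,"ry":0,"rz":-2.7,"jaw":0.005},{"dx":-0.003,"dy":0.08,"dz":0.165,"rx":0,"ry":0,"rz":-4.7,"jaw":0.005}]' 80
python3 -m crank '[{"dx":-0.001,"dy":0.03,"dz":0,"rx":0,"ry":0,"rz":-2,"jaw":0.005},{"dx":-0.002,"dy":0.06,"dz":0,"rx":0,"ry":0,"rz":-4,"jaw":0.005},{"dx":-0.003,"dy":0.09,"dz":0,"rx":0,"ry":0,"rz":-6.5,"jaw":0.005},{"dx":-0.004,"dy":0.12,"dz":0,"rx":0,"ry":0,"rz":-9,"jaw":0.005},{"dx":-0.005,"dy":0.15,"dz":0,"rx":0,"ry":0,"rz":-11.5,"jaw":0.005},{"dx":-0.006,"dy":0.18,"dz":0,"rx":0,"ry":0,"rz":-14,"jaw":0.005},{"dx":-0.007,"dy":0.21,"dz":0,"rx":0,"ry":0,"rz":-16,"jaw":0.005},{"dx":-0.0085,"dy":0.228,"dz":0,"rx":0,"ry":0,"rz":-17,"jaw":0.005},{"dx":-0.0085,"dy":0.2355,"dz":0,"rx":0,"ry":0,"rz":-17,"jaw":0.005},{"dx":-0.0085,"dy":0.2355,"dz":0,"rx":0,"ry":0,"rz":-17,"jaw":0.005}]' 80
python3 - <<'E'
from h import *
s=env.get_state();print(s['moment'])
import pickle
c=cam('wrist');save(c,'wrist14.png',s=1.5);pickle.dump(c,open('w14.pkl','wb'))
c=cam('side');save(c,'side14.png',(170,60,290,180),5)
E
```

```text
time: 19.15
eef_pos: [0.5053, 0.0909, 0.1971]
eef_rot: [179.9, 0.0, 92.3]
wrist_force: [0.4, 0.2, -4.3]
finger_gap: 0.0175
time: 20.15
eef_pos: [0.496, 0.3267, 0.1948]
eef_rot: [-179.9, 0.1, 75.6]
wrist_force: [0.4, -0.2, -4.5]
finger_gap: 0.0176
[0.00148902 0.00524984 0.02348933]
```

View pics/wrist14.png

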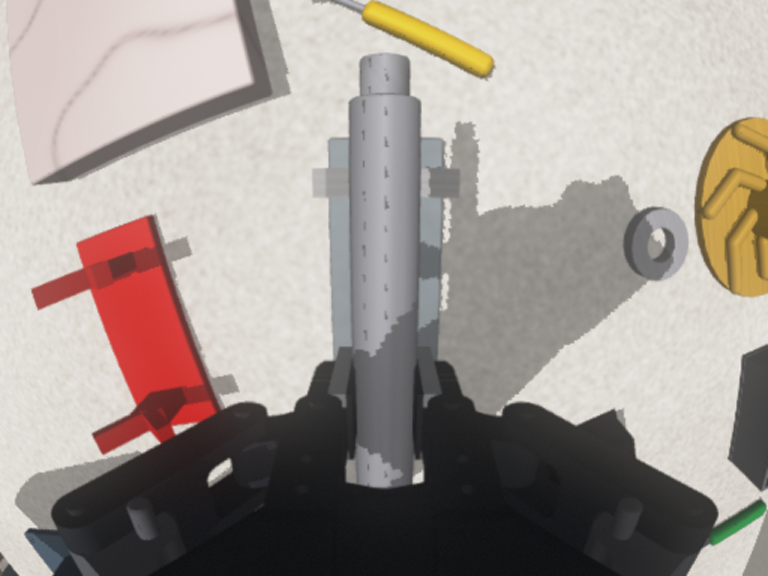

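View pics/side14.png

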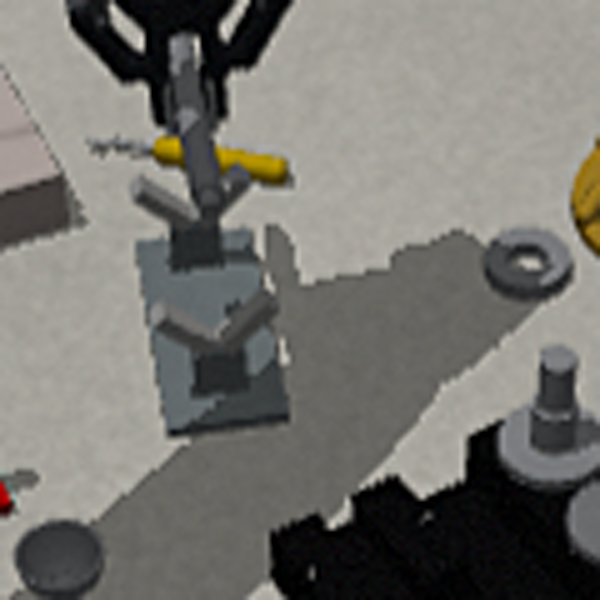

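The far V's arms span x 313–460, centre 386, and the mandrel is centred at 385. I'll check the centring along the bar from the base's far edge and the far V.

Run:
```python
from h import *
import pickle
np.set_printoptions(precision=4,suppress=True)
c=pickle.load(open('w14.pkl','rb'));s=env.get_state();print(s['eef_pos'],s['eef_rot'])
a=np.radians(75.4);e=np.array([np.cos(a),np.sin(a),0]);n=np.array([e[1],-e[0],0])
def g(u,v,z): 
    p=onplane(c,u/1.5-.2,v/1.5-.2,z,True); d=p-s['eef_pos']; return p[:2],'along',d@e,'across',d@n
print('base far edge (90):',g(330,139,.012),g(442,138,.012))
print('V far tips outer/inner face (68/52):',g(313,168,.088),g(313,196,.088),g(460,168,.088),g(460,196,.088))
print('mandrel far end',g(385,54,.205), 'mandrel shoulder',g(385,97,.208))
```

```text
[0.4965 0.3254 0.1951] [-179.9798    0.0908   75.4506]
base far edge (90): (array([0.4827, 0.4252]), 'along', np.float64(0.09308586467387864), 'across', np.float64(-0.038509198899937515)) (array([0.5577, 0.4067]), 'along', np.float64(0.09406718288913782), 'across', np.float64(0.03877042065231029))
V far tips outer/inner face (68/52): (array([0.4775, 0.405 ]), 'along', np.float64(0.07226283509656874), 'across', np.float64(-0.038407731776358936)) (array([0.4735, 0.3906]), 'along', np.float64(0.05733274900753183), 'across', np.float64(-0.03862294350717029)) (array([0.5524, 0.3858]), 'along', np.float64(0.07254607268963585), 'across', np.float64(0.03890290430581508)) (array([0.5489, 0.3713]), 'along', np.float64(0.05760606291331478), 'across', np.float64(0.03921592931831882))
mandrel far end (array([0.5215, 0.4243]), 'along', np.float64(0.10200838792627039), 'across', np.float64(-0.0007201635618644648)) mandrel shoulder (array([0.5184, 0.4122]), 'along', np.float64(0.08951322021738374), 'across', np.float64(-0.0006888257748368248))
```

Across is well centred, within about 0.3 mm. Along the bar, the wrist view suggests +1.5 to 2.5 mm after its far-field bias and the fixed cameras suggest about +0.6 mm, so I'll shift +1.5 mm and lower.

```bash
python3 -m crank '[{"dx":0.0005,"dy":0.0015,"dz":-0.015,"rx":0,"ry":0,"rz":0,"jaw":0.005},{"dx":0.0005,"dy":0.0015,"dz":-0.04,"rx":0,"ry":0,"rz":0,"jaw":0.005},{"dx":0.0005,"dy":0.0015,"dz":-0.065,"rx":0,"ry":0,"rz":0,"jaw":0.005},{"dx":0.0005,"dy":0.0015,"dz":-0.085,"rx":0,"ry":0,"rz":0,"jaw":0.005},{"dx":0.0005,"dy":0.0015,"dz":-0.1,"rx":0,"ry":0,"rz":0,"jaw":0.005},{"dx":0.0005,"dy":0.0015,"dz":-0.11,"rx":0,"ry":0,"rz":0,"jaw":0.005},{"dx":0.0005,"dy":0.0015,"dz":-0.117,"rx":0,"ry":0,"rz":0,"jaw":0.005},{"dx":0.0005,"dy":0.0015,"dz":-0.122,"rx":0,"ry":0,"rz":0,"jaw":0.005},{"dx":0.0005,"dy":0.0015,"dz":-0.125,"rx":0,"ry":0,"rz":0,"jaw":0.005},{"dx":0.0005,"dy":0.0015,"dz":-0.126,"rx":0,"ry":0,"rz":0,"jaw":0.005}]' 80
python3 -m crank '[{"dx":0,"dy":0,"dz":-0.0007,"rx":0,"ry":0,"rz":0,"jaw":0.005},{"dx":0,"dy":0,"dz":-0.0014,"rx":0,"ry":0,"rz":0,"jaw":0.005},{"dx":0,"dy":0,"dz":-0.002,"rx":0,"ry":0,"rz":0,"jaw":0.005},{"dx":0,"dy":0,"dz":-0.002,"rx":0,"ry":0,"rz":0,"jaw":0.005}]' 80
python3 - <<'E'
from h import *
s=env.get_state();print(s['moment'],s['eef_pos'])
import pickle
c=cam('wrist');save(c,'wrist15.png',s=1.5);pickle.dump(c,open('w15.pkl','wb'))
c=cam('side');save(c,'side15.png',(170,60,290,180),5)
E
```

```text
time: 21.25
eef_pos: [0.4974, 0.3281, 0.0698]
eef_rot: [180.0, -0.0, 75.5]
wrist_force: [-0.5, -0.3, -3.9]
finger_gap: 0.0179
time: 21.65
eef_pos: [0.4971, 0.328, 0.0675]
eef_rot: [180.0, -0.0, 75.5]
wrist_force: [-0.2, -0.2, -3.6]
finger_gap: 0.0177
[-0.11139933  0.00950116  0.02426755] [0.49713425 0.32798417 0.06745145]
```

View pics/wrist15.png

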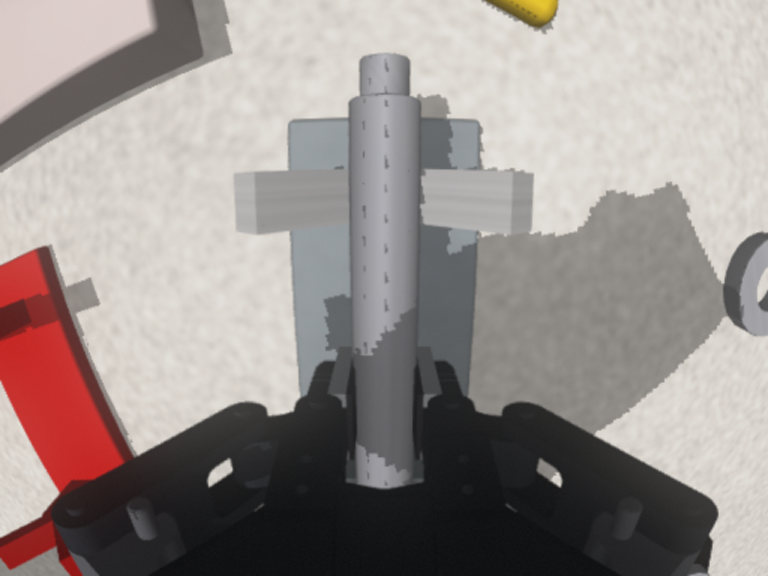

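View pics/side15.png

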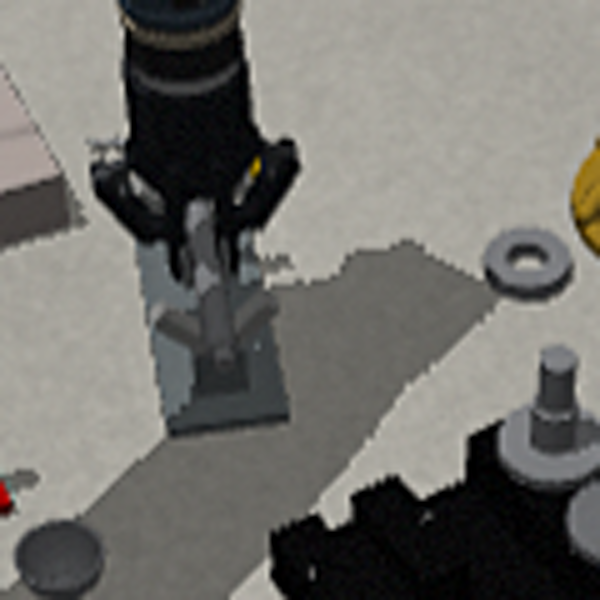

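```bash
python3 - <<'E'
from h import *
import pickle
np.set_printoptions(precision=4,suppress=True)
c=pickle.load(open('w15.pkl','rb'));s=env.get_state();print(s['eef_pos'],s['eef_rot'])
a=np.radians(75.4);e=np.array([np.cos(a),np.sin(a),0]);n=np.array([e[1],-e[0],0])
def g(u,v,z): 
    p=onplane(c,u/1.5-.2,v/1.5-.2,z,True); d=p-s['eef_pos']; return 'along',d@e,'across',d@n
print('base far edge (90):',g(330,119,.012),g(442,119,.012))
print('V far tips (68/52):',g(235,173,.088),g(235,233,.088),g(532,172,.088),g(532,233,.088))
print('mandrel end',g(385,54,.077),'shoulder',g(385,97,.08))
E
python3 -m crank '[{"dx":0,"dy":0,"dz":-0.0007,"rx":0,"ry":0,"rz":0,"jaw":0.005},{"dx":0,"dy":0,"dz":-0.0012,"rx":0,"ry":0,"rz":0,"jaw":0.005},{"dx":0,"dy":0,"dz":-0.0012,"rx":0,"ry":0,"rz":0,"jaw":0.005}]' 80
```

```text
[0.4971 0.3279 0.0674] [179.996   -0.007   75.4634]
base far edge (90): ('along', np.float64(0.09108255485796041), 'across', np.float64(-0.022059299699346883)) ('along', np.float64(0.0911759894369104), 'across', np.float64(0.023612113677121734))
V far tips (68/52): ('along', np.float64(0.06959879946236919), 'across', np.float64(-0.03709405337912114)) ('along', np.float64(0.05438571894255924), 'across', np.float64(-0.037791014758762245)) ('along', np.float64(0.06989995525575478), 'across', np.float64(0.03681785321550898)) ('along', np.float64(0.05444557143152846), 'across', np.float64(0.03754510378806306))
mandrel end ('along', np.float64(0.10108361830273468), 'across', np.float64(0.00023242072405211552)) shoulder ('along', np.float64(0.08850103220149931), 'across', np.float64(0.00023878533453639927))
time: 22.05
eef_pos: [0.4972, 0.328, 0.0673]
eef_rot: [180.0, -0.0, 75.5]
wrist_force: [-2.5, -1.4, 2.9]
finger_gap: 0.0176
```

It is in contact, and the mandrel is centred on the supports within about 1 mm. I'll release and rise.

```bash
python3 -m crank '[{"dx":0,"dy":0,"dz":0,"rx":0,"ry":0,"rz":0,"jaw":0.021},{"dx":0,"dy":0,"dz":0,"rx":0,"ry":0,"rz":0,"jaw":0.03},{"dx":0,"dy":0,"dz":0,"rx":0,"ry":0,"rz":0,"jaw":0.045},{"dx":0,"dy":0,"dz":0,"rx":0,"ry":0,"rz":0,"jaw":0.05},{"dx":0,"dy":0,"dz":0,"rx":0,"ry":0,"rz":0,"jaw":0.05},{"dx":0,"dy":0,"dz":0.015,"rx":0,"ry":0,"rz":0,"jaw":0.05},{"dx":0,"dy":0,"dz":0.045,"rx":0,"ry":0,"rz":0,"jaw":0.05},{"dx":0,"dy":0,"dz":0.085,"rx":0,"ry":0,"rz":0,"jaw":0.05},{"dx":0,"dy":0,"dz":0.13,"rx":0,"ry":0,"rz":0,"jaw":0.05},{"dx":0,"dy":0,"dz":0.1842,"rx":0,"ry":0,"rz":0,"jaw":0.05}]' 60
python3 - <<'E'
from h import *
s=env.get_state();print(s['eef_pos'],s['wrist_force'])
c=cam('wrist');save(c,'wrist16.png',s=1.5)
E
```

```text
time: 23.05
eef_pos: [0.4964, 0.3276, 0.248]
eef_rot: [-180.0, 0.0, 75.5]
wrist_force: [0.7, 0.4, -0.0]
finger_gap: 0.05
[0.49644725 0.32759541 0.24804779] [ 0.73623143  0.39041594 -0.00174058]
```

View pics/wrist16.png

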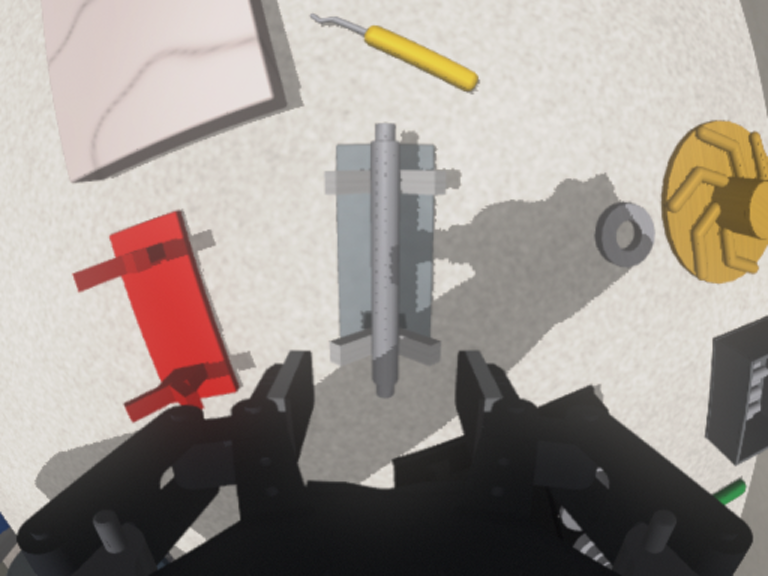

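The mandrel rests in both Vs. Now I'll fetch the domed cone, moving over the tray and turning the jaws back by +87.3°.

```bash
python3 -m crank '[{"dx":-0.001,"dy":-0.02,"dz":0,"rx":0,"ry":0,"rz":3,"jaw":0.05},{"dx":-0.003,"dy":-0.055,"dz":0,"rx":0,"ry":0,"rz":9,"jaw":0.05},{"dx":-0.005,"dy":-0.095,"dz":0,"rx":0,"ry":0,"rz":15,"jaw":0.05},{"dx":-0.007,"dy":-0.135,"dz":0,"rx":0,"ry":0,"rz":21,"jaw":0.05},{"dx":-0.009,"dy":-0.175,"dz":0,"rx":0,"ry":0,"rz":27,"jaw":0.05},{"dx":-0.011,"dy":-0.215,"dz":0,"rx":0,"ry":0,"rz":33,"jaw":0.05},{"dx":-0.013,"dy":-0.255,"dz":0,"rx":0,"ry":0,"rz":39,"jaw":0.05},{"dx":-0.015,"dy":-0.295,"dz":0,"rx":0,"ry":0,"rz":45,"jaw":0.05},{"dx":-0.017,"dy":-0.335,"dz":0,"rx":0,"ry":0,"rz":50,"jaw":0.05},{"dx":-0.018,"dy":-0.37,"dz":0,"rx":0,"ry":0,"rz":55,"jaw":0.05}]' 60
python3 -m crank '[{"dx":-0.002,"dy":-0.04,"dz":0,"rx":0,"ry":0,"rz":6,"jaw":0.05},{"dx":-0.004,"dy":-0.08,"dz":0,"rx":0,"ry":0,"rz":12,"jaw":0.05},{"dx":-0.006,"dy":-0.12,"dz":0,"rx":0,"ry":0,"rz":18,"jaw":0.05},{"dx":-0.008,"dy":-0.16,"dz":0,"rx":0,"ry":0,"rz":24,"jaw":0.05},{"dx":-0.01,"dy":-0.2,"dz":0,"rx":0,"ry":0,"rz":29,"jaw":0.05},{"dx":-0.011,"dy":-0.235,"dz":0,"rx":0,"ry":0,"rz":32,"jaw":0.05},{"dx":-0.0125,"dy":-0.26,"dz":0,"rx":0,"ry":0,"rz":32.3,"jaw":0.05},{"dx":-0.0125,"dy":-0.2715,"dz":0,"rx":0,"ry":0,"rz":32.3,"jaw":0.05},{"dx":-0.0125,"dy":-0.2715,"dz":0,"rx":0,"ry":0,"rz":32.3,"jaw":0.05},{"dx":-0.0125,"dy":-0.2715,"dz":0,"rx":0,"ry":0,"rz":32.3,"jaw":0.05}]' 60
python3 - <<'E'
from h import *
s=env.get_state();p=s['eef_pos']
c=cam('wrist');save(c,'wrist17.png',s=1.5)
print(np.array(proj(c,[p[0],p[1],.083],True))*1.5)
E
```

```text
time: 24.1
eef_pos: [0.4789, -0.044, 0.2474]
eef_rot: [179.9, 0.1, 130.6]
wrist_force: [-0.1, -0.8, -0.2]
finger_gap: 0.0496
time: 25.1
eef_pos: [0.4667, -0.3127, 0.2466]
eef_rot: [180.0, 0.0, 162.8]
wrist_force: [0.6, 0.5, -0.5]
finger_gap: 0.0498
[383.48690602 273.87174316]
```

View pics/wrist17.png

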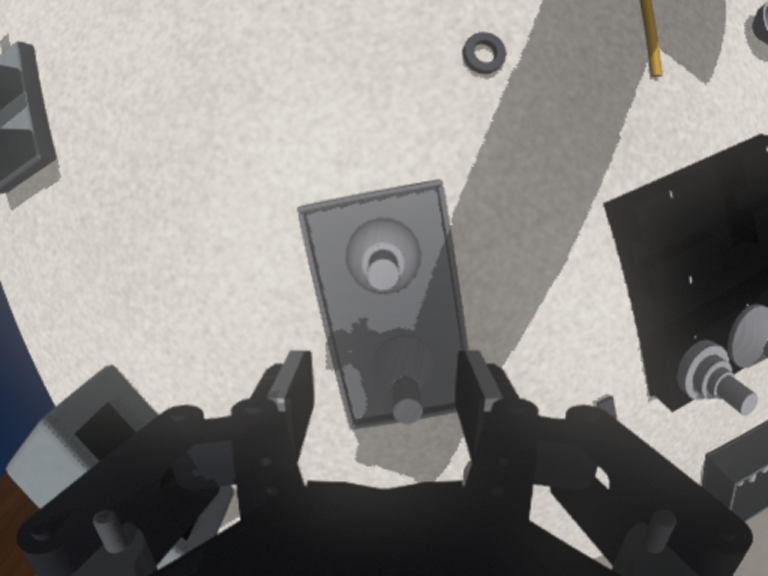

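Aligned within 1 px. I'll descend onto the domed cone.

```bash
python3 -m crank '[{"dx":0,"dy":0,"dz":-0.04,"rx":0,"ry":0,"rz":0,"jaw":0.05},{"dx":0,"dy":0,"dz":-0.085,"rx":0,"ry":0,"rz":0,"jaw":0.05},{"dx":0,"dy":0,"dz":-0.12,"rx":0,"ry":0,"rz":0,"jaw":0.05},{"dx":0,"dy":0,"dz":-0.145,"rx":0,"ry":0,"rz":0,"jaw":0.05},{"dx":0,"dy":0,"dz":-0.163,"rx":0,"ry":0,"rz":0,"jaw":0.05},{"dx":0,"dy":0,"dz":-0.175,"rx":0,"ry":0,"rz":0,"jaw":0.05},{"dx":0,"dy":0,"dz":-0.18,"rx":0,"ry":0,"rz":0,"jaw":0.05},{"dx":0,"dy":0,"dz":-0.18,"rx":0,"ry":0,"rz":0,"jaw":0.04}]' 60
python3 - <<'E'
from h import *
s=env.get_state();print(s['eef_pos'])
c=cam('wrist');save(c,'wrist18.png',s=1.5)
E
```

```text
time: 25.95
eef_pos: [0.4667, -0.3129, 0.0661]
eef_rot: [180.0, -0.0, 162.8]
wrist_force: [0.1, 0.8, -0.1]
finger_gap: 0.0401
[ 0.46665649 -0.31287493  0.06608908]
```

View pics/wrist18.png

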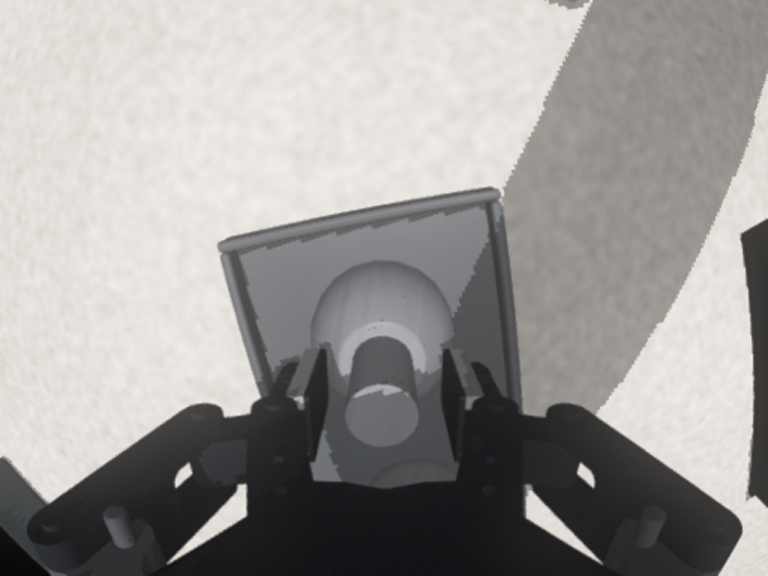

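```bash
python3 -m crank '[{"dx":0,"dy":-0.001,"dz":-0.003,"rx":0,"ry":0,"rz":0,"jaw":0.04},{"dx":0,"dy":-0.001,"dz":-0.003,"rx":0,"ry":0,"rz":0,"jaw":0.03},{"dx":0,"dy":-0.001,"dz":-0.003,"rx":0,"ry":0,"rz":0,"jaw":0.025},{"dx":0,"dy":-0.001,"dz":-0.003,"rx":0,"ry":0,"rz":0,"jaw":0.018},{"dx":0,"dy":-0.001,"dz":-0.003,"rx":0,"ry":0,"rz":0,"jaw":0.01},{"dx":0,"dy":-0.001,"dz":-0.003,"rx":0,"ry":0,"rz":0,"jaw":0.01},{"dx":0,"dy":-0.001,"dz":-0.003,"rx":0,"ry":0,"rz":0,"jaw":0.01}]' 60
python3 - <<'E'
from h import *
s=env.get_state();print(s['eef_pos'],s['moment'])
c=cam('wrist');save(c,'wrist19.png',s=1.5)
E
```

```text
time: 26.7
eef_pos: [0.467, -0.3146, 0.0638]
eef_rot: [180.0, 0.1, 162.8]
wrist_force: [0.4, 2.8, 4.4]
finger_gap: 0.0198
[ 0.46700132 -0.31458661  0.06376459] [ 0.35588818 -0.05613689  0.0179362 ]
```

View pics/wrist19.png

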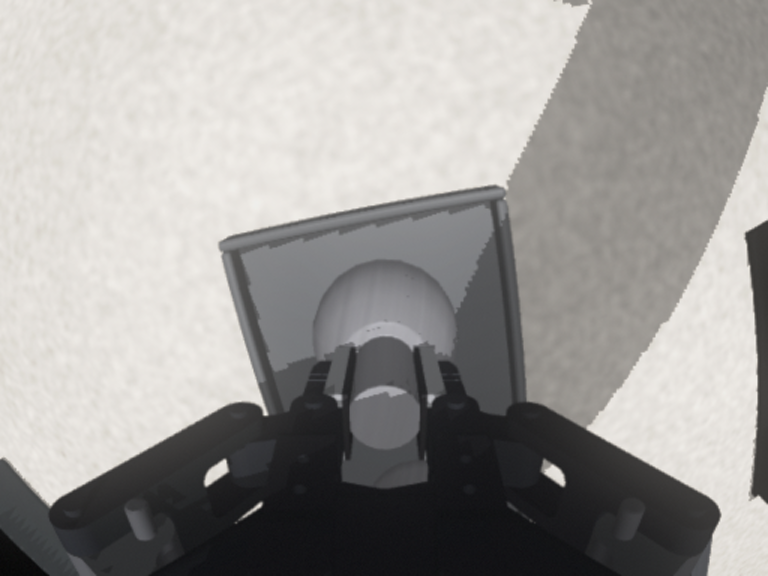

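The grip matches the first one. I'll carry it back to the domed station.

```bash
python3 -m crank '[{"dx":0,"dy":0,"dz":0.005,"rx":0,"ry":0,"rz":0,"jaw":0.01},{"dx":0,"dy":0,"dz":0.02,"rx":0,"ry":0,"rz":0,"jaw":0.01},{"dx":0,"dy":0,"dz":0.045,"rx":0,"ry":0,"rz":0,"jaw":0.01},{"dx":0,"dy":0,"dz":0.075,"rx":0,"ry":0,"rz":0,"jaw":0.01},{"dx":0,"dy":0,"dz":0.11,"rx":0,"ry":0,"rz":0,"jaw":0.01},{"dx":0,"dy":0.005,"dz":0.14,"rx":0,"ry":0,"rz":0,"jaw":0.01},{"dx":0.002,"dy":0.02,"dz":0.16,"rx":0,"ry":0,"rz":0,"jaw":0.01},{"dx":0.005,"dy":0.05,"dz":0.165,"rx":0,"ry":0,"rz":0,"jaw":0.01},{"dx":0.008,"dy":0.09,"dz":0.165,"rx":0,"ry":0,"rz":0,"jaw":0.01},{"dx":0.012,"dy":0.13,"dz":0.165,"rx":0,"ry":0,"rz":0,"jaw":0.01}]' 60
python3 -m crank '[{"dx":0.004,"dy":0.04,"dz":0,"rx":0,"ry":0,"rz":0,"jaw":0.01},{"dx":0.008,"dy":0.08,"dz":0,"rx":0,"ry":0,"rz":0,"jaw":0.01},{"dx":0.011,"dy":0.12,"dz":0,"rx":0,"ry":0,"rz":0,"jaw":0.01},{"dx":0.014,"dy":0.16,"dz":0,"rx":0,"ry":0,"rz":0,"jaw":0.01},{"dx":0.018,"dy":0.2,"dz":0,"rx":0,"ry":0,"rz":0,"jaw":0.01},{"dx":0.02,"dy":0.235,"dz":0,"rx":0,"ry":0,"rz":0,"jaw":0.01},{"dx":0.021,"dy":0.255,"dz":-0.01,"rx":0,"ry":0,"rz":0,"jaw":0.01},{"dx":0.021,"dy":0.2625,"dz":-0.03,"rx":0,"ry":0,"rz":0,"jaw":0.01},{"dx":0.021,"dy":0.2625,"dz":-0.06,"rx":0,"ry":0,"rz":0,"jaw":0.01},{"dx":0.021,"dy":0.2625,"dz":-0.08,"rx":0,"ry":0,"rz":0,"jaw":0.01}]' 60
python3 -m crank '[{"dx":0,"dy":0,"dz":-0.015,"rx":0,"ry":0,"rz":0,"jaw":0.01},{"dx":0,"dy":0,"dz":-0.025,"rx":0,"ry":0,"rz":0,"jaw":0.01},{"dx":0,"dy":0,"dz":-0.03,"rx":0,"ry":0,"rz":0,"jaw":0.01},{"dx":0,"dy":0,"dz":-0.033,"rx":0,"ry":0,"rz":0,"jaw":0.01},{"dx":0,"dy":0,"dz":-0.033,"rx":0,"ry":0,"rz":0,"jaw":0.01},{"dx":0,"dy":0,"dz":-0.033,"rx":0,"ry":0,"rz":0,"jaw":0.01}]' 60
python3 - <<'E'
from h import *
s=env.get_state();print(s['eef_pos'],s['moment'])
c=cam('wrist');save(c,'wrist20.png',s=1.5)
E
```

```text
time: 27.75
eef_pos: [0.4782, -0.184, 0.2287]
eef_rot: [-180.0, 0.0, 162.7]
wrist_force: [0.8, 0.1, -4.5]
finger_gap: 0.0197
time: 28.75
eef_pos: [0.4984, 0.0781, 0.1463]
eef_rot: [-179.9, -0.1, 162.8]
wrist_force: [-0.7, -0.2, -4.1]
finger_gap: 0.0198
time: 29.35
eef_pos: [0.5003, 0.0778, 0.1161]
eef_rot: [180.0, 0.1, 162.8]
wrist_force: [-0.1, -0.3, -3.1]
finger_gap: 0.0198
[0.50028479 0.07784046 0.1161425 ] [ 0.02291063 -0.05154678  0.04667533]
```

View pics/wrist20.png

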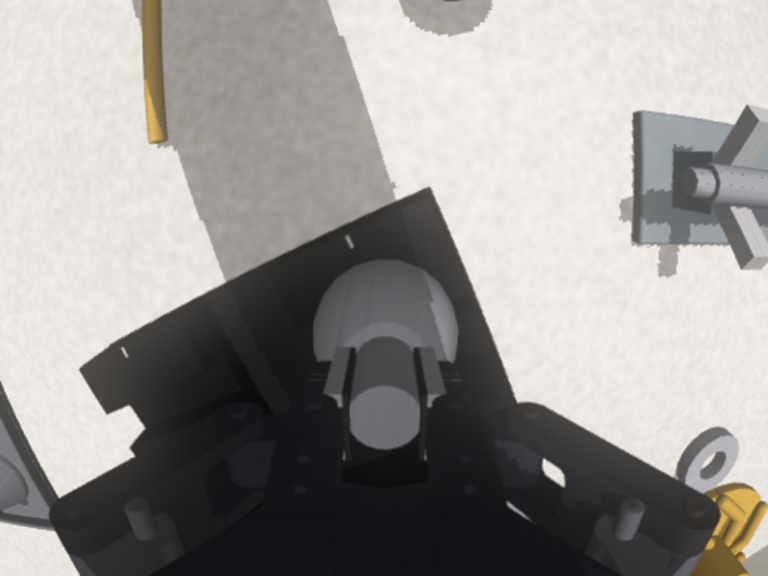

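```bash
python3 -m crank '[{"dx":0,"dy":0.0008,"dz":-0.004,"rx":0,"ry":0,"rz":0,"jaw":0.01},{"dx":0,"dy":0.0008,"dz":-0.007,"rx":0,"ry":0,"rz":0,"jaw":0.01},{"dx":0,"dy":0.0008,"dz":-0.0085,"rx":0,"ry":0,"rz":0,"jaw":0.01},{"dx":0,"dy":0.0008,"dz":-0.009,"rx":0,"ry":0,"rz":0,"jaw":0.01},{"dx":0,"dy":0.0008,"dz":-0.009,"rx":0,"ry":0,"rz":0,"jaw":0.01}]' 60
python3 - <<'E'
from h import *
c=cam('wrist');save(c,'wrist21.png',s=1.5)
E
```

```text
time: 29.9
eef_pos: [0.4996, 0.0788, 0.1068]
eef_rot: [180.0, 0.0, 162.8]
wrist_force: [-2.4, 0.5, 1.9]
finger_gap: 0.0197
```

View pics/wrist21.png

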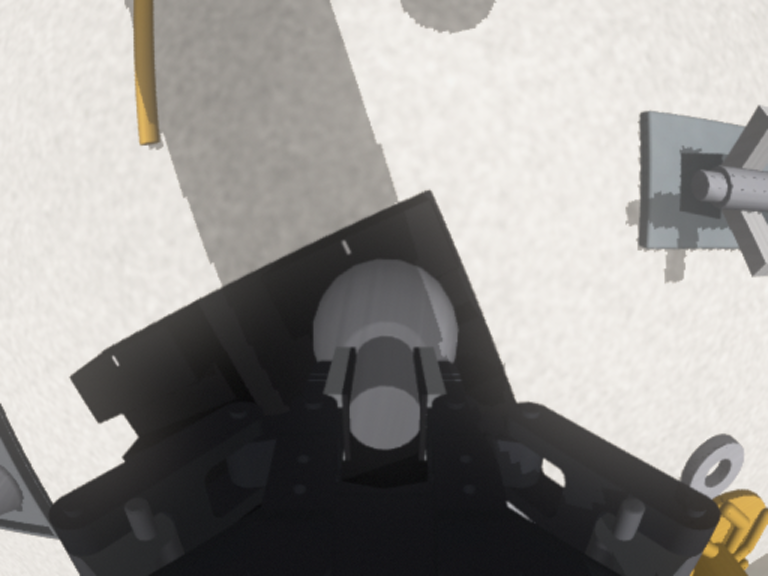

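It is in contact, with the stand marks at (346,246) and (114,359) as they were at the first grip. I'll release and rise.

```bash
python3 -m crank '[{"dx":0,"dy":0,"dz":0,"rx":0,"ry":0,"rz":0,"jaw":0.024},{"dx":0,"dy":0,"dz":0,"rx":0,"ry":0,"rz":0,"jaw":0.035},{"dx":0,"dy":0,"dz":0,"rx":0,"ry":0,"rz":0,"jaw":0.05},{"dx":0,"dy":0,"dz":0,"rx":0,"ry":0,"rz":0,"jaw":0.05},{"dx":0,"dy":0,"dz":0.01,"rx":0,"ry":0,"rz":0,"jaw":0.05},{"dx":0,"dy":0,"dz":0.035,"rx":0,"ry":0,"rz":0,"jaw":0.05},{"dx":0,"dy":0,"dz":0.07,"rx":0,"ry":0,"rz":0,"jaw":0.05},{"dx":0,"dy":0,"dz":0.11,"rx":0,"ry":0,"rz":0,"jaw":0.05},{"dx":0,"dy":0,"dz":0.14,"rx":0,"ry":0,"rz":0,"jaw":0.05},{"dx":0.002,"dy":-0.02,"dz":0.145,"rx":0,"ry":0,"rz":0,"jaw":0.05}]' 60
python3 -m crank '[{"dx":0.007,"dy":-0.04,"dz":0,"rx":0,"ry":0,"rz":0,"jaw":0.05},{"dx":0.014,"dy":-0.08,"dz":0,"rx":0,"ry":0,"rz":0,"jaw":0.05},{"dx":0.021,"dy":-0.125,"dz":0,"rx":0,"ry":0,"rz":0,"jaw":0.05},{"dx":0.028,"dy":-0.17,"dz":0,"rx":0,"ry":0,"rz":0,"jaw":0.05},{"dx":0.035,"dy":-0.215,"dz":0,"rx":0,"ry":0,"rz":0,"jaw":0.05},{"dx":0.042,"dy":-0.26,"dz":0,"rx":0,"ry":0,"rz":0,"jaw":0.05},{"dx":0.052,"dy":-0.305,"dz":0,"rx":0,"ry":0,"rz":0,"jaw":0.05},{"dx":0.06,"dy":-0.345,"dz":0,"rx":0,"ry":0,"rz":0,"jaw":0.05},{"dx":0.065,"dy":-0.375,"dz":0,"rx":0,"ry":0,"rz":0,"jaw":0.05},{"dx":0.065,"dy":-0.3845,"dz":0,"rx":0,"ry":0,"rz":0,"jaw":0.05}]' 60
python3 -m crank '[{"dx":0,"dy":0,"dz":0,"rx":0,"ry":0,"rz":0,"jaw":0.05},{"dx":0,"dy":0,"dz":0,"rx":0,"ry":0,"rz":0,"jaw":0.05}]' 60
python3 - <<'E'
from h import *
s=env.get_state();p=s['eef_pos'];print(p)
c=cam('wrist');save(c,'wrist22.png',s=1.5)
print(np.array(proj(c,[p[0],p[1],.093],True))*1.5)
c=cam('side');save(c,'side22.png',(215,115,375,340),2.5)
E
```

```text
time: 30.95
eef_pos: [0.5037, 0.06, 0.2574]
eef_rot: [179.8, 0.5, 162.9]
wrist_force: [0.6, -0.1, -0.2]
finger_gap: 0.0502
time: 31.95
eef_pos: [0.5664, -0.3292, 0.2505]
eef_rot: [-180.0, -0.0, 162.6]
wrist_force: [0.4, -0.4, 0.2]
finger_gap: 0.0501
time: 32.15
eef_pos: [0.5666, -0.3248, 0.2517]
eef_rot: [180.0, 0.0, 162.8]
wrist_force: [0.0, -0.8, -0.0]
finger_gap: 0.0501
[ 0.56657763 -0.32475899  0.25166076]
[383.45809075 275.60012815]
```

View pics/wrist22.png

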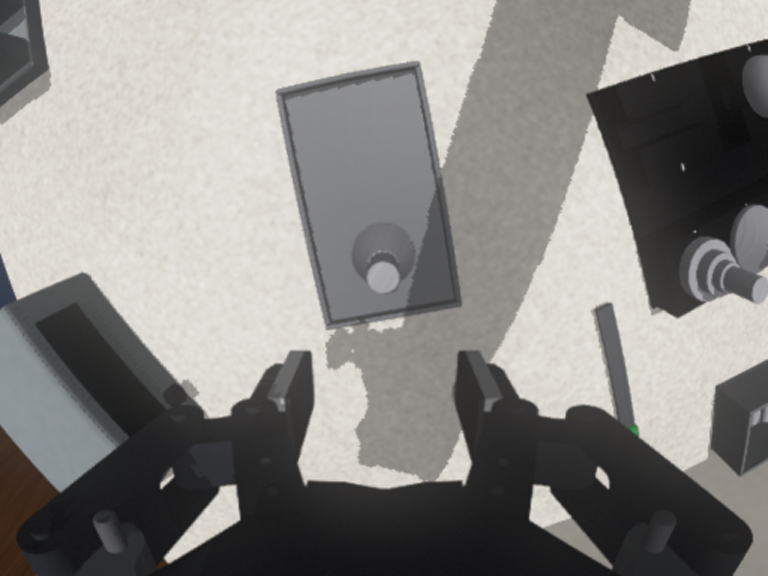

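View pics/side22.png

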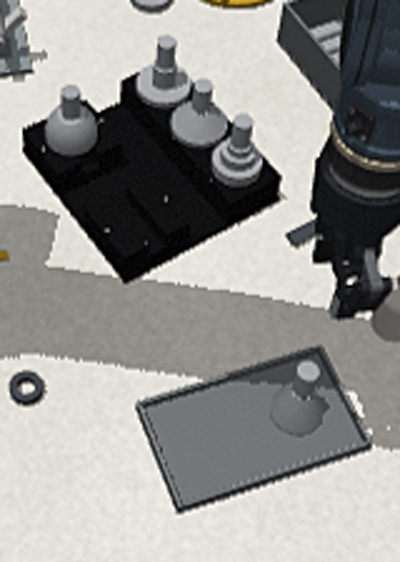

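The domed cone stands at its station. The plain cone's top is at (383,277), predicted at (383,276), so I'll descend.

```bash
python3 -m crank '[{"dx":0,"dy":-0.001,"dz":-0.04,"rx":0,"ry":0,"rz":0,"jaw":0.05},{"dx":0,"dy":-0.001,"dz":-0.085,"rx":0,"ry":0,"rz":0,"jaw":0.05},{"dx":0,"dy":-0.001,"dz":-0.12,"rx":0,"ry":0,"rz":0,"jaw":0.05},{"dx":0,"dy":-0.001,"dz":-0.145,"rx":0,"ry":0,"rz":0,"jaw":0.05},{"dx":0,"dy":-0.001,"dz":-0.163,"rx":0,"ry":0,"rz":0,"jaw":0.05},{"dx":0,"dy":-0.001,"dz":-0.173,"rx":0,"ry":0,"rz":0,"jaw":0.05},{"dx":0,"dy":-0.001,"dz":-0.178,"rx":0,"ry":0,"rz":0,"jaw":0.05},{"dx":0,"dy":-0.001,"dz":-0.178,"rx":0,"ry":0,"rz":0,"jaw":0.035}]' 60
python3 - <<'E'
from h import *
s=env.get_state();print(s['eef_pos'])
c=cam('wrist');save(c,'wrist23.png',s=1.5)
E
```

```text
time: 33.05
eef_pos: [0.5668, -0.3262, 0.0734]
eef_rot: [180.0, 0.0, 162.8]
wrist_force: [1.4, -0.1, -0.3]
finger_gap: 0.0368
[ 0.56676646 -0.32615537  0.07343268]
```

View pics/wrist23.png

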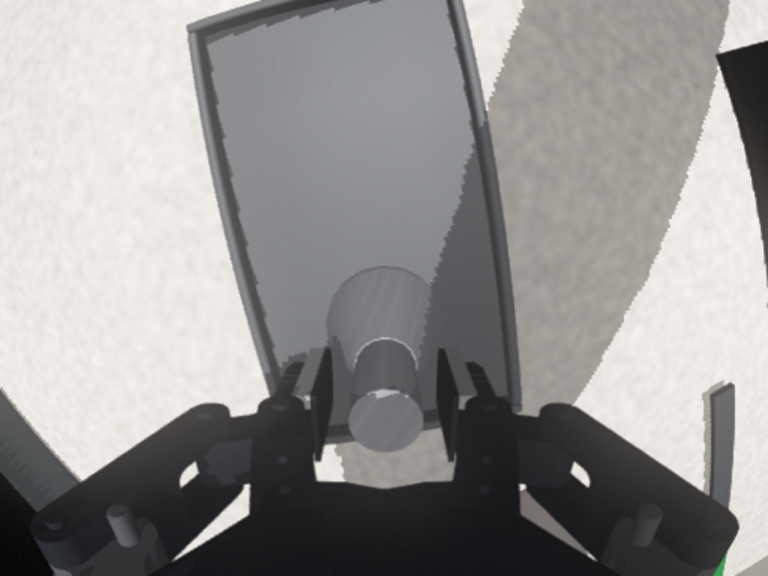

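```bash
python3 -m crank '[{"dx":0,"dy":0,"dz":0,"rx":0,"ry":0,"rz":0,"jaw":0.028},{"dx":0,"dy":0,"dz":0,"rx":0,"ry":0,"rz":0,"jaw":0.024},{"dx":0,"dy":0,"dz":0,"rx":0,"ry":0,"rz":0,"jaw":0.018},{"dx":0,"dy":0,"dz":0,"rx":0,"ry":0,"rz":0,"jaw":0.01},{"dx":0,"dy":0,"dz":0,"rx":0,"ry":0,"rz":0,"jaw":0.01},{"dx":0,"dy":0,"dz":0,"rx":0,"ry":0,"rz":0,"jaw":0.01}]' 60
python3 -m crank '[{"dx":0,"dy":0,"dz":0.005,"rx":0,"ry":0,"rz":0,"jaw":0.01},{"dx":0,"dy":0,"dz":0.02,"rx":0,"ry":0,"rz":0,"jaw":0.01},{"dx":0,"dy":0,"dz":0.045,"rx":0,"ry":0,"rz":0,"jaw":0.01},{"dx":0,"dy":0,"dz":0.075,"rx":0,"ry":0,"rz":0,"jaw":0.01},{"dx":0,"dy":0,"dz":0.11,"rx":0,"ry":0,"rz":0,"jaw":0.01},{"dx":0,"dy":0,"dz":0.145,"rx":0,"ry":0,"rz":0,"jaw":0.01},{"dx":0,"dy":0,"dz":0.165,"rx":0,"ry":0,"rz":0,"jaw":0.01},{"dx":0,"dy":0,"dz":0.17,"rx":0,"ry":0,"rz":0,"jaw":0.01},{"dx":0,"dy":0,"dz":0.17,"rx":0,"ry":0,"rz":0,"jaw":0.01}]' 60
```

```text
time: 33.7
eef_pos: [0.5674, -0.327, 0.0746]
eef_rot: [-180.0, 0.1, 162.8]
wrist_force: [1.4, 1.4, 5.3]
finger_gap: 0.0196
time: 34.6
eef_pos: [0.5667, -0.3272, 0.2438]
eef_rot: [-180.0, 0.1, 162.8]
wrist_force: [0.4, -0.6, -3.1]
finger_gap: 0.0198
```

```bash
python3 -m crank '[{"dx":-0.003,"dy":0.015,"dz":0,"rx":0,"ry":0,"rz":0,"jaw":0.01},{"dx":-0.009,"dy":0.045,"dz":0,"rx":0,"ry":0,"rz":0,"jaw":0.01},{"dx":-0.016,"dy":0.085,"dz":0,"rx":0,"ry":0,"rz":0,"jaw":0.01},{"dx":-0.024,"dy":0.125,"dz":0,"rx":0,"ry":0,"rz":0,"jaw":0.01},{"dx":-0.031,"dy":0.165,"dz":0,"rx":0,"ry":0,"rz":0,"jaw":0.01},{"dx":-0.038,"dy":0.205,"dz":0,"rx":0,"ry":0,"rz":0,"jaw":0.01},{"dx":-0.044,"dy":0.24,"dz":0,"rx":0,"ry":0,"rz":0,"jaw":0.01},{"dx":-0.048,"dy":0.26,"dz":0,"rx":0,"ry":0,"rz":0,"jaw":0.01},{"dx":-0.0495,"dy":0.269,"dz":-0.01,"rx":0,"ry":0,"rz":0,"jaw":0.01},{"dx":-0.0495,"dy":0.269,"dz":-0.03,"rx":0,"ry":0,"rz":0,"jaw":0.01}]' 60
python3 -m crank '[{"dx":0,"dy":0,"dz":-0.03,"rx":0,"ry":0,"rz":0,"jaw":0.01},{"dx":0,"dy":0,"dz":-0.055,"rx":0,"ry":0,"rz":0,"jaw":0.01},{"dx":0,"dy":0,"dz":-0.07,"rx":0,"ry":0,"rz":0,"jaw":0.01},{"dx":0,"dy":0,"dz":-0.08,"rx":0,"ry":0,"rz":0,"jaw":0.01},{"dx":0,"dy":0,"dz":-0.087,"rx":0,"ry":0,"rz":0,"jaw":0.01},{"dx":0,"dy":0,"dz":-0.087,"rx":0,"ry":0,"rz":0,"jaw":0.01},{"dx":0,"dy":0,"dz":-0.087,"rx":0,"ry":0,"rz":0,"jaw":0.01}]' 60
python3 - <<'E'
from h import *
s=env.get_state();print(s['eef_pos'],s['wrist_force'])
c=cam('wrist');save(c,'wrist24.png',s=1.5)
E
```

```text
time: 35.6
eef_pos: [0.5171, -0.0569, 0.2123]
eef_rot: [-180.0, 0.0, 162.9]
wrist_force: [-0.2, -0.7, -4.3]
finger_gap: 0.0203
time: 36.3
eef_pos: [0.5178, -0.0581, 0.1271]
eef_rot: [180.0, 0.1, 162.8]
wrist_force: [1.7, 0.4, -2.5]
finger_gap: 0.0199
[ 0.51776047 -0.0580817   0.12711471] [ 1.72979725  0.37906419 -2.47428194]
```

View pics/wrist24.png

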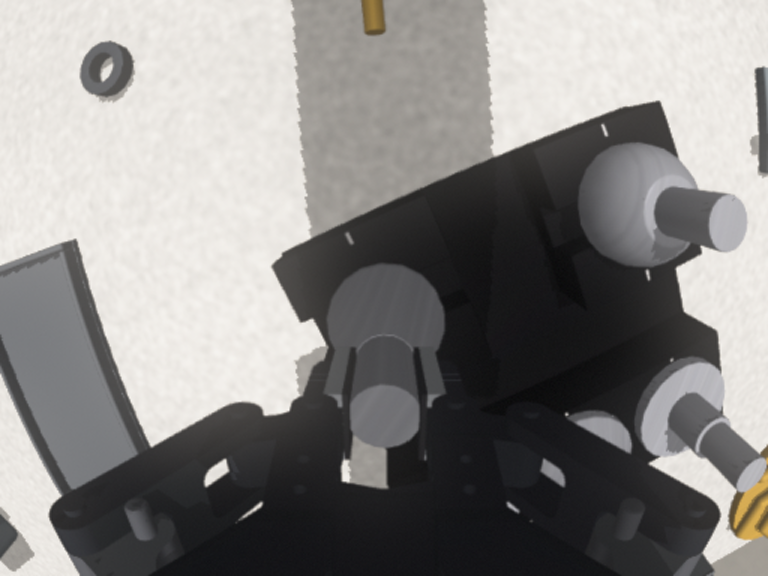

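```bash
python3 -m crank '[{"dx":-0.0004,"dy":0.0004,"dz":-0.004,"rx":0,"ry":0,"rz":0,"jaw":0.01},{"dx":-0.0004,"dy":0.0004,"dz":-0.007,"rx":0,"ry":0,"rz":0,"jaw":0.01},{"dx":-0.0004,"dy":0.0004,"dz":-0.0085,"rx":0,"ry":0,"rz":0,"jaw":0.01},{"dx":-0.0004,"dy":0.0004,"dz":-0.0092,"rx":0,"ry":0,"rz":0,"jaw":0.01},{"dx":-0.0004,"dy":0.0004,"dz":-0.0092,"rx":0,"ry":0,"rz":0,"jaw":0.01}]' 60
python3 - <<'E'
from h import *
c=cam('wrist');save(c,'wrist25.png',s=1.5)
E
```

```text
time: 36.85
eef_pos: [0.5168, -0.0573, 0.1176]
eef_rot: [180.0, 0.0, 162.8]
wrist_force: [-0.8, 0.6, 1.0]
finger_gap: 0.0196
```

View pics/wrist25.png

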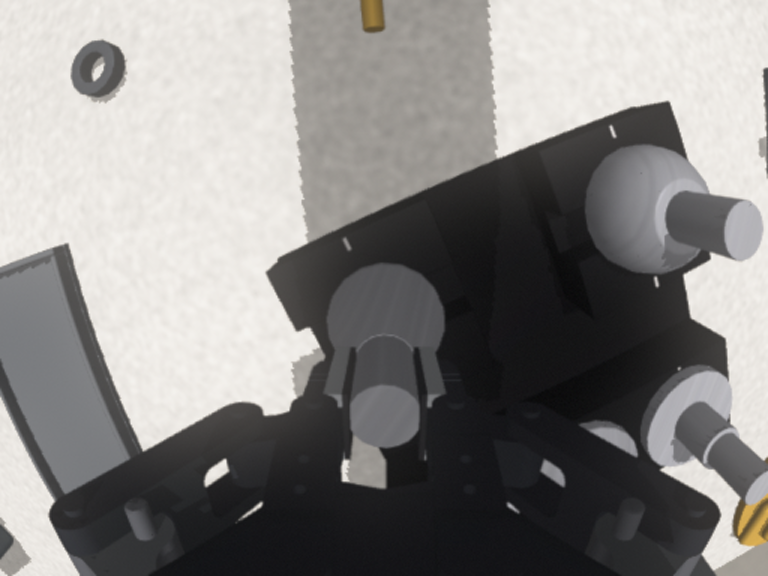

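It is in contact and the view matches the first grip (mark at 347,243). I'll release, rise and retreat.

```bash
python3 -m crank '[{"dx":0,"dy":0,"dz":0,"rx":0,"ry":0,"rz":0,"jaw":0.024},{"dx":0,"dy":0,"dz":0,"rx":0,"ry":0,"rz":0,"jaw":0.035},{"dx":0,"dy":0,"dz":0,"rx":0,"ry":0,"rz":0,"jaw":0.05},{"dx":0,"dy":0,"dz":0,"rx":0,"ry":0,"rz":0,"jaw":0.05},{"dx":0,"dy":0,"dz":0.01,"rx":0,"ry":0,"rz":0,"jaw":0.05},{"dx":0,"dy":0,"dz":0.035,"rx":0,"ry":0,"rz":0,"jaw":0.05},{"dx":0,"dy":0,"dz":0.07,"rx":0,"ry":0,"rz":0,"jaw":0.05},{"dx":0,"dy":0,"dz":0.11,"rx":0,"ry":0,"rz":0,"jaw":0.05},{"dx":0,"dy":0,"dz":0.14,"rx":0,"ry":0,"rz":0,"jaw":0.05},{"dx":0,"dy":-0.02,"dz":0.15,"rx":0,"ry":0,"rz":0,"jaw":0.05}]' 60
python3 -m crank '[{"dx":-0.01,"dy":-0.035,"dz":0,"rx":0,"ry":0,"rz":0,"jaw":0.05},{"dx":-0.03,"dy":-0.07,"dz":0,"rx":0,"ry":0,"rz":0,"jaw":0.05},{"dx":-0.05,"dy":-0.11,"dz":0,"rx":0,"ry":0,"rz":0,"jaw":0.05},{"dx":-0.07,"dy":-0.145,"dz":0,"rx":0,"ry":0,"rz":0,"jaw":0.05},{"dx":-0.09,"dy":-0.18,"dz":0,"rx":0,"ry":0,"rz":0,"jaw":0.05},{"dx":-0.12,"dy":-0.22,"dz":0,"rx":0,"ry":0,"rz":0,"jaw":0.05},{"dx":-0.15,"dy":-0.25,"dz":0,"rx":0,"ry":0,"rz":0,"jaw":0.05},{"dx":-0.18,"dy":-0.28,"dz":0,"rx":0,"ry":0,"rz":0,"jaw":0.05},{"dx":-0.2,"dy":-0.3,"dz":0,"rx":0,"ry":0,"rz":0,"jaw":0.05},{"dx":-0.2,"dy":-0.3,"dz":0,"rx":0,"ry":0,"rz":0,"jaw":0.05}]' 60
python3 - <<'E'
from h import *
import pickle
for n in('top','side'):
    c=cam(n);save(c,n+'26.png',s=1.5);pickle.dump(c,open(n+'26.pkl','wb'))
    if n=='top': save(c,'t_stand26.png',(195,110,315,220),6)
a=pickle.load(open('top0.pkl','rb'))['image'].astype(int);b=pickle.load(open('top26.pkl','rb'))['image'].astype(int)
E
```

```text
time: 37.9
eef_pos: [0.5184, -0.0764, 0.2727]
eef_rot: [179.9, 0.5, 162.9]
wrist_force: [0.4, -0.3, -0.3]
finger_gap: 0.0498
time: 38.9
eef_pos: [0.3143, -0.3798, 0.2676]
eef_rot: [-179.9, 0.0, 162.5]
wrist_force: [0.6, 1.8, 0.6]
finger_gap: 0.0501
```

View pics/top26.png

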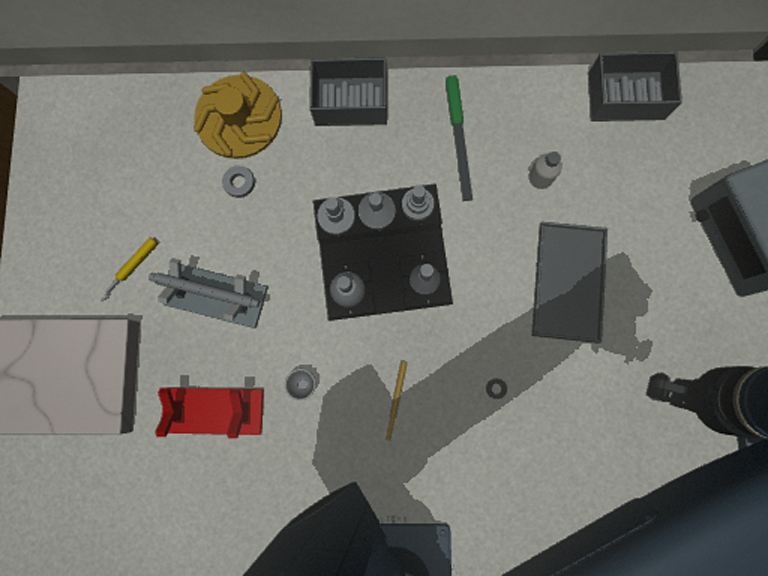

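View pics/side26.png

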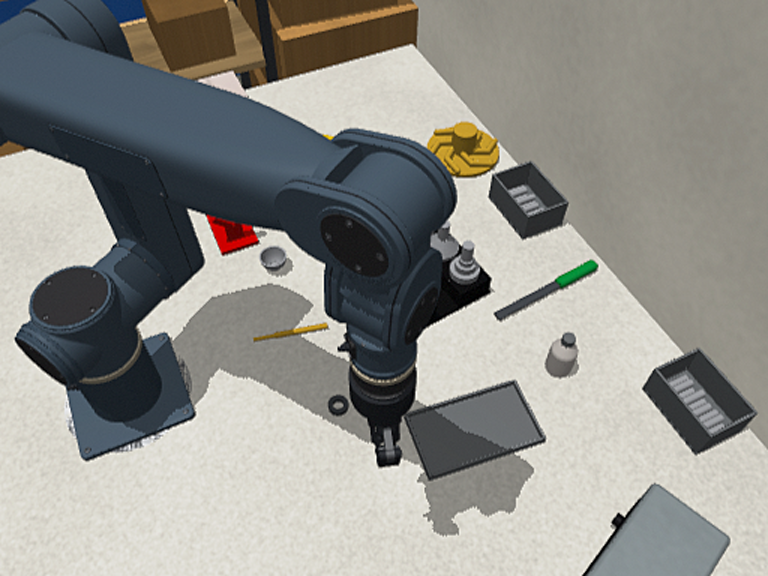

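View pics/t_stand26.png

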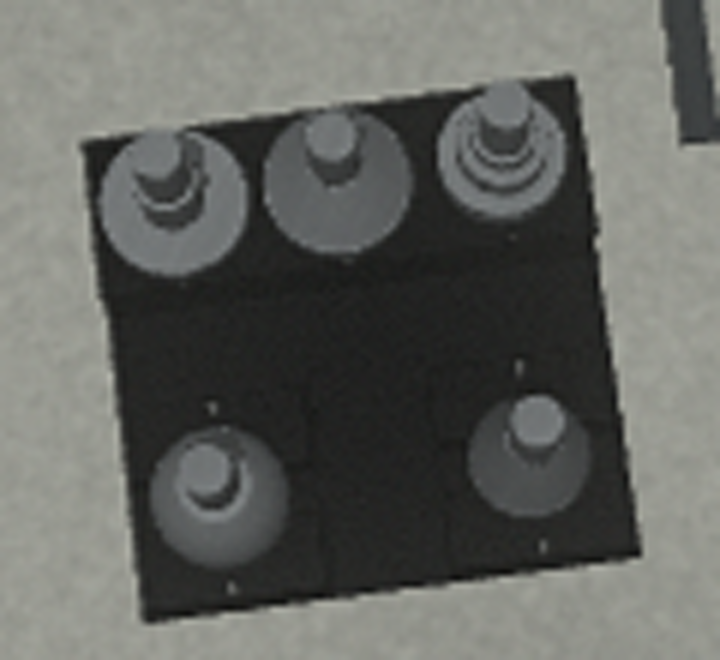

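The disc, squat and stepped cones are unchanged. The plain cone seems shifted 1–2 mm, from spigot crop (543,419) to (538,421). I'll measure that properly.

Run:
```python
from h import *
import pickle
for nm in('top0','top26'):
    c=pickle.load(open(nm+'.pkl','rb'));g=cv2.cvtColor(c['image'],cv2.COLOR_RGB2GRAY)
    g=cv2.resize(g[110:220,195:315],None,fx=6,fy=6,interpolation=cv2.INTER_CUBIC)
    for nme,(x,y),h in(('domed',(209,469),.126),('plain',(541,420),.136)):
        w=g[y-42:y+43,x-42:x+43]
        m=((w>(125 if 0 else 112))).astype(np.uint8)
        n,l,st,ce=cv2.connectedComponentsWithStats(m); k=1+np.argmax(st[1:,4]); print(nm,nme,st[k],ce[k]+[x-42,y-42],end=' ')
        cx,cy=ce[k]+[x-42,y-42]; print(onplane(c,(cx+.5)/6-.5+195,(cy+.5)/6-.5+110,h)[:2])
    # base blob of plain and domed
    for nme,(x0,y0,x1,y1) in(('domed',(145,415,292,575)),('plain',(462,385,606,525))):
        w=g[y0:y1,x0:x1]; m=(w>50).astype(np.uint8); m=cv2.morphologyEx(m,cv2.MORPH_OPEN,np.ones((9,9),np.uint8))
        ys,xs=np.nonzero(m); print(nme,'bbox',xs.min()+x0,xs.max()+x0,ys.min()+y0,ys.max()+y0)
```

```text
top0 domed [ 14  20  45  43 831] [206.67990373 471.76293622] [0.49751968 0.07806716]
top0 plain [ 19  20  45  44 897] [541.90858417 421.95540691] [ 0.51514121 -0.0587079 ]
domed bbox 150 291 426 565
plain bbox 462 600 392 517
top26 domed [  10   19   50   66 1886] [201.4931071  473.52969247] [0.49680228 0.08019102]
top26 plain [  19   20   45   45 1637] [538.3280391  420.80268784] [ 0.51562874 -0.05726979]
domed bbox 149 287 426 568
plain bbox 468 590 394 517
```

The threshold result is ambiguous, since the mandrel end and the shading differ between the two pictures. There is plenty of time, so I'll look again from the same wrist pose as the first approach.

```bash
python3 -m crank '[{"dx":0.02,"dy":0.03,"dz":0,"rx":0,"ry":0,"rz":0,"jaw":0.05},{"dx":0.045,"dy":0.065,"dz":0,"rx":0,"ry":0,"rz":0,"jaw":0.05},{"dx":0.07,"dy":0.1,"dz":0,"rx":0,"ry":0,"rz":0,"jaw":0.05},{"dx":0.09,"dy":0.135,"dz":0,"rx":0,"ry":0,"rz":0,"jaw":0.05},{"dx":0.11,"dy":0.17,"dz":0,"rx":0,"ry":0,"rz":0,"jaw":0.05},{"dx":0.13,"dy":0.205,"dz":0,"rx":0,"ry":0,"rz":0,"jaw":0.05},{"dx":0.15,"dy":0.24,"dz":0,"rx":0,"ry":0,"rz":0,"jaw":0.05},{"dx":0.175,"dy":0.275,"dz":0,"rx":0,"ry":0,"rz":0,"jaw":0.05},{"dx":0.195,"dy":0.305,"dz":0,"rx":0,"ry":0,"rz":0,"jaw":0.05},{"dx":0.2,"dy":0.32,"dz":-0.012,"rx":0,"ry":0,"rz":0,"jaw":0.05}]' 60
python3 -m crank '[{"dx":0,"dy":0,"dz":0,"rx":0,"ry":0,"rz":0,"jaw":0.05},{"dx":0,"dy":0,"dz":0,"rx":0,"ry":0,"rz":0,"jaw":0.05},{"dx":0,"dy":0,"dz":0,"rx":0,"ry":0,"rz":0,"jaw":0.05}]' 60
python3 - <<'E'
from h import *
import pickle
c=cam('wrist');save(c,'wrist27.png',s=1.5);pickle.dump(c,open('w27.pkl','wb'))
save(c,'w27c.png',(190,130,320,240),6)
a=cv2.imread('pics/wrist2.png');cv2.imwrite('pics/w2c.png',cv2.resize(a[195:360,285:480],None,fx=4,fy=4,interpolation=cv2.INTER_CUBIC))
E
```

```text
time: 40.0
eef_pos: [0.5192, -0.0531, 0.2568]
eef_rot: [179.9, 0.2, 163.1]
wrist_force: [0.8, -0.6, 0.0]
finger_gap: 0.0498
time: 40.3
eef_pos: [0.5166, -0.0575, 0.2556]
eef_rot: [-180.0, 0.0, 162.8]
wrist_force: [0.9, -0.3, 0.0]
finger_gap: 0.0501
```

View pics/w27c.png

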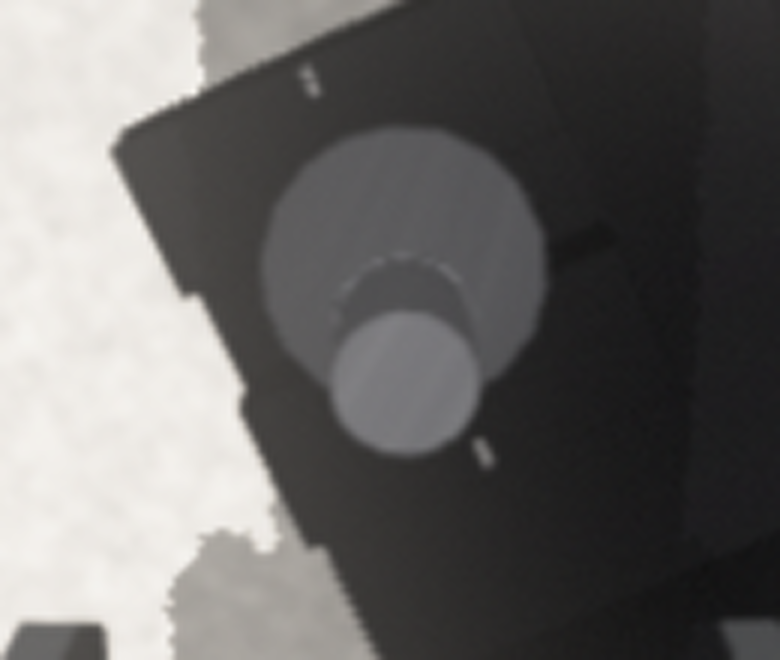

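View pics/w2c.png

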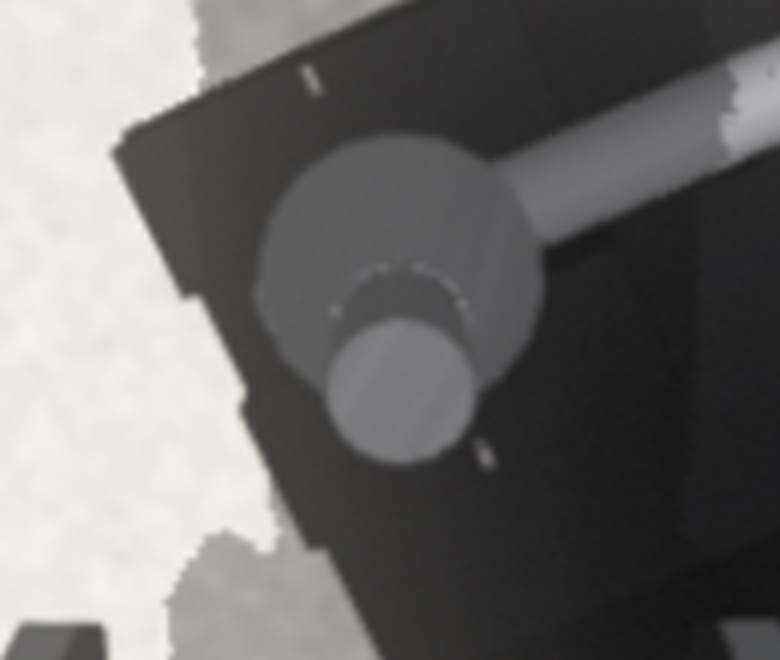

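From this pose the plain cone is only about 1.4 mm from its original spot: spigot crop (401,391) → (406,383) at 6x, stand marks coinciding. It is upright, so I'll leave it. I'll retreat and do a final check of the mandrel and the domed cone.

```bash
python3 -m crank '[{"dx":-0.01,"dy":-0.035,"dz":0.01,"rx":0,"ry":0,"rz":0,"jaw":0.05},{"dx":-0.03,"dy":-0.07,"dz":0.01,"rx":0,"ry":0,"rz":0,"jaw":0.05},{"dx":-0.05,"dy":-0.11,"dz":0.01,"rx":0,"ry":0,"rz":0,"jaw":0.05},{"dx":-0.07,"dy":-0.145,"dz":0.01,"rx":0,"ry":0,"rz":0,"jaw":0.05},{"dx":-0.09,"dy":-0.18,"dz":0.01,"rx":0,"ry":0,"rz":0,"jaw":0.05},{"dx":-0.12,"dy":-0.22,"dz":0.01,"rx":0,"ry":0,"rz":0,"jaw":0.05},{"dx":-0.15,"dy":-0.25,"dz":0.01,"rx":0,"ry":0,"rz":0,"jaw":0.05},{"dx":-0.18,"dy":-0.28,"dz":0.01,"rx":0,"ry":0,"rz":0,"jaw":0.05},{"dx":-0.2,"dy":-0.3,"dz":0.01,"rx":0,"ry":0,"rz":0,"jaw":0.05},{"dx":-0.2,"dy":-0.3,"dz":0.01,"rx":0,"ry":0,"rz":0,"jaw":0.05}]' 60
python3 - <<'E'
from h import *
c=cam('top'); save(c,'t_crad28.png',(90,160,190,225),7); save(c,'t_st28.png',(195,110,315,220),5)
E
```

```text
time: 41.35
eef_pos: [0.3136, -0.3603, 0.2654]
eef_rot: [-179.9, 0.0, 162.3]
wrist_force: [-0.3, -0.4, -0.7]
finger_gap: 0.0501
```

View pics/t_crad28.png

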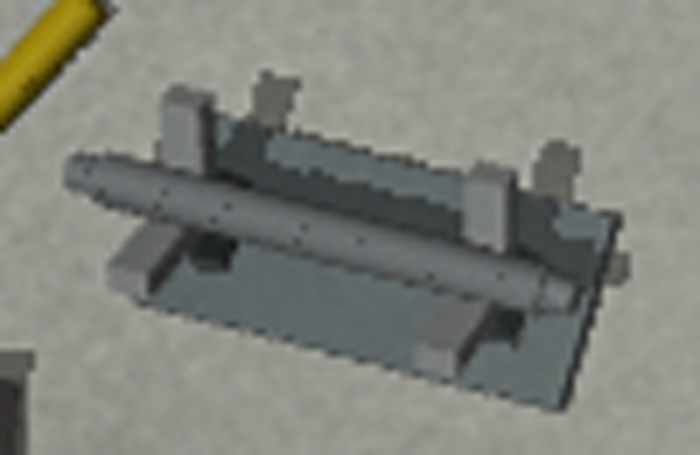

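View pics/t_st28.png

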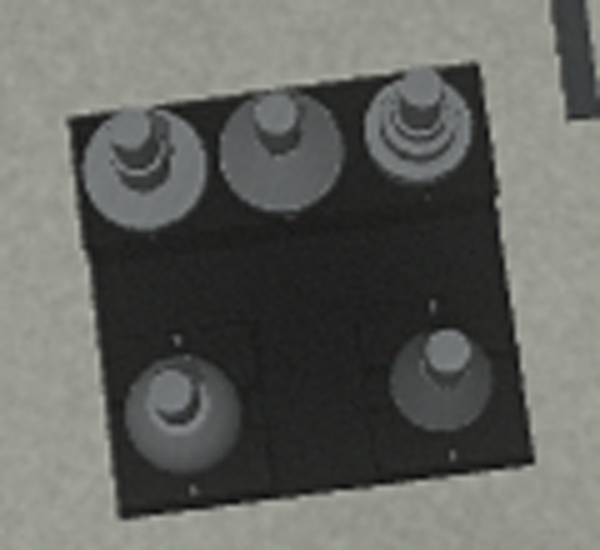

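Run:
```python
from h import *
import pickle
c=pickle.load(open('top26.pkl','rb'))
f=lambda u,v,z: onplane(c,(u+.5)/7-.5+90,(v+.5)/7-.5+160,z)[:2]
a,b=f(68,172,.072),f(579,293,.072); print(a,b,(a+b)/2,np.linalg.norm(a-b))
v=[f(186,97,.088),f(137,273,.088),f(489,175,.088),f(442,353,.088)];m=np.mean(v,0);print(m,((a+b)/2-m)@(a-b)/np.linalg.norm(a-b))
```

```text
[0.52055665 0.4257326 ] [0.47331412 0.23065681] [0.49693538 0.32819471] 0.20071477734146168
[0.49737331 0.32615925] 0.0018751992589729045
```

Run:
```python
from h import *
print(env.sign_off())
```

```text
the job is handed in; nothing more can be done
None
```

I've handed the job in, at about 41 s of the 112 s allowed. I moved the plain and domed cones upright into the side tray, laid the mandrel in the grey V supports, and put both cones back over the channel. The red look-alike was not touched.

**What the last checks showed**
- **Cones:** all five stand upright. The three on the ledge look the same in the top picture as at the start.
- **Domed cone:** it is back within about 1 mm of its original place.
- **Plain cone:** it is about 1.4 mm off its original spot, measured from the same wrist pose as before I first gripped it. The fixed top camera suggested up to 2.5 mm, but that reading was ambiguous. I left it rather than grip it again.
- **Mandrel:** it rests in both Vs. The top camera puts its middle about 1.9 mm off centre along the bar, while the wrist camera gave within 1 mm. The two disagree by about the calibration error.
- **Forces:** the wrist force in the reports stayed below 7 N, and the arm was clear of everything at hand-in.

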